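# Pull the spent blade cassettes and book the reorder

### The arm

A 7-joint arm with a two-finger parallel gripper is mounted at the origin on a cart in front of the work surface, level with it; the furniture and walls round the work are solid. World frame = base frame: x ahead of the robot, y to its left, z up, the work surface at z = 0. Lengths are in m, angles in rad, forces in N, time in s.
With the tool pointing down it reaches from about 0.425 to 0.925 m from the base axis. Payload 6.8 kg.
Tool frame: the origin (TCP) lies at the centre of the arm's flange, where the gripper is bolted on; the fingertips stand 173 mm ahead of it and the grasp point (between the pads) lies 155 mm ahead of it; z points along the fingers, y is the direction in which the jaws open and shut (so a half turn about z gives the same grasp; the last joint's range is limited). The gripper opens to 85 mm and grips with 20 to 120 N. Pads are 22 mm wide; open, the fingers measure 114 mm over their backs; the gripper's body (76 mm by 85 mm) begins 54 mm behind the grasp point. The pads swing forward as they close: fully open they stand 13 mm farther back than shut.
Start: joints at [1.033, 0.477, 0.022, 1.555, -0.011, 1.109, -0.083], TCP at [0.281, -0.614, 0.405] pointing down, gripper open.
Joint ranges: [-2.96, 2.96], [-0.34, 2.1], [-1.41, 1.46], [0.24, 2.44], [-1.37, 4.51], [0.17, 1.92], [-2.96, 2.96]. Speed limits (rad/s): [2.39, 2.39, 3.14, 3.14, 3.14, 3.14, 3.14].

### API

Orientations are given as a rotation vector (axis times angle).
In Python, from bench import readout, grab_frame, camera_model, r gives the robot as it stands.
- The arm moves only by the tool apply_moves, never from a script. Its argument "deltas" is a list of rows, each an object with "xyz": the shift along the world's x, y, z in m, a list of three; "turn": the turn about the world's z in rad. In form: [{"xyz": [dx, dy, dz], "turn": turn}, ...]. A call has 1 to 12 rows; each row shifts and turns the commanded pose from where the row before left it; what a row does not reach is not made up. A row lasts 1/12 s, in which the tool goes at most 41.7 mm and 7.16 degrees, less where a joint would pass 70% of its speed; a pose out of reach is approached as far as the arm can. A call with a gripper value outside its range is refused whole. "claw" is the gripper's target within -1 to 1 (shut at 1, half-way at 0, fully open at -1), set as the call begins (left out, the last holds). The fingers move at their own pace and stop on an object; "squeeze" is the grip in N (left out, the last holds). Time passes only in rows, so rows that do not move let the fingers close. It gives the time, the measured TCP pose, the force and the opening at its end, in the units of the state.
- readout.get_obs(): the state, without advancing time (a new reading comes with each control period).
- grab_frame(name): name is "side" or "top"; returns the picture (480x640x3 uint8, red, green, blue); there is no depth.
- camera_model(name): a dict with "intrinsics" (3x3 intrinsics, pixels), "R" (3x3) and "t" (3): a world point X has camera coordinates R X + t. Camera axes: x right, y down, z forward; pixel columns grow to the right and rows downward; lengths in m; the calibration is good to about 2 mm. A picture is of the moment at which its call begins. camera_model takes no time and is no camera call.
- r.hand_in(): hands the job in, once; it reports no verdict.
The state is a dict: "clock": time; "joints": joint angles; "qvel": joint speeds; "tau": joint torques, N m; "tcp_pos": TCP position; "orientation": TCP orientation; "contact_force": force on the tool from outside, world axes, zero at the start; "moment": the same for the moment, N m; "grip_width": finger opening in m.
Only numpy, scipy, OpenCV 4.12 (cv2) and the standard library are available. Lean on these libraries where they do the work, as an engineer would, in place of code of your own. Each camera call takes 0.05 s, during which the arm holds its last target.

### The job

Clear every spent blade cassette (orange band) out of the rack and lay it down in the drawer of the returns cabinet; the full ones (green band) stay standing in their places. The row is packed too tightly to grip a cassette where it stands, but hooked by the top of its back it tips forward onto the rack's rest rail, from where it can be drawn out. At the end have the drawer fully shut and the reorder dial on the cabinet turned clockwise by one click for each spent cassette put away, and leave the mug, the brush and the box cutter where they are.

Things in the scene. Friction and masses are not known exactly. Their poses are not given: they have to be found in the camera images.
- rack: dark steel tip-out rack, fixed, 172 x 246, open above and in front. Origin under its middle; x to its back (away from the robot), y left. Six cassettes stand side by side, spines to the front, 39 mm apart (1 mm gaps), on a floor 8 mm up: spines at rack x = -18 mm, backs at x = +70, tops 138 mm up. The end cheeks are 74 mm high
- rack_lip (a point): middle of the top edge of the rack's front lip (6 mm high, 6 thick, 2 mm in front of the row): it keeps a cassette's foot from sliding forward, so that a pull at the top of its back tips it about its lower front edge
- rack_rail (a point): middle of the axis of the rest rail, a round steel bar 12 mm thick across the front of the rack, 52 mm in front of the spines and 47 mm up. A cassette tipped forward past its balance point (about 34 degrees) comes to lean on it at about 50 degrees and stays, its upper half clear in front of its neighbours, to be gripped by its two sides and drawn out
- rack_back (a point): middle of the top edge of the rack's low back wall (5 thick, 68 mm up, 4 mm behind the row). Above it the backs of the cassettes are free and can be hooked from behind
- returns_drawer (a joint): slide of the drawer, m: 0 shut, grows as it is pulled out, at most 0.21; friction about 1 N, no latch
- drawer_handle (a point): middle of the drawer's handle, a level steel bar 11 mm thick and 120 long, its axis 35 mm in front of the drawer's front and 28 mm below the cabinet's top. Moves with the drawer; x points into the cabinet (push direction), y left, z up
- drawer_floor (a point): centre of the drawer's inside floor, 142 mm behind the handle's axis, axes as the handle's. Inside 180 (x) by 212 (y); walls 54 mm above this floor, the front 103. The fixed cabinet (230 x 250 x 135) leaves 106 mm above this floor: a cassette fits lying on its spine (88 high) or side, not standing. Pulled out, the drawer is open above
- reorder_dial (a joint): angle of the reorder dial, rad: 0 at the start, its white pointer at the long mark; grows clockwise seen from above. Click stops every 0.4189 rad (24 degrees), about 0.06 N m to pass; it springs into the nearest stop when let go. End stop at 9 clicks
- dial_grip (a point): grip point of the dial on its upright axis, 13 mm under the top of a black bar grip 50 long (this point's x), 14 wide (y), 34 high, on a square base 86 wide on the cabinet's top; turns with the dial. Its axis is 50 mm behind the cabinet's front
- mug: green and white mug, 101 high, a bystander; origin under its middle
- bench_brush: orange hand brush, 154 long, a bystander; origin under its middle
- box_cutter: yellow box cutter, 175 long, a bystander; origin under its middle
- spent1: blade cassette, a grey box with an ORANGE band on spine and top: spent: 88 deep (its own x), 38 thick (y), 130 high (z), 0.2 to 0.35 kg, plain faces. Origin at the centre of its underside; x points from its spine (the narrow face to the front of the rack) to its back, z up. May be absent. Stands in the row at the start, never at its ends.
- spent1_mid (a point): middle of cassette spent1, 65 mm above its underside
- spent2: blade cassette, a grey box with an ORANGE band on spine and top: spent: 88 deep (its own x), 38 thick (y), 130 high (z), 0.2 to 0.35 kg, plain faces. Origin at the centre of its underside; x points from its spine (the narrow face to the front of the rack) to its back, z up. May be absent. Stands in the row at the start, never at its ends.
- spent2_mid (a point): middle of cassette spent2, 65 mm above its underside
- spent3: blade cassette, a grey box with an ORANGE band on spine and top: spent: 88 deep (its own x), 38 thick (y), 130 high (z), 0.2 to 0.35 kg, plain faces. Origin at the centre of its underside; x points from its spine (the narrow face to the front of the rack) to its back, z up. May be absent. Stands in the row at the start, never at its ends.
- spent3_mid (a point): middle of cassette spent3, 65 mm above its underside
- full1: blade cassette, a grey box with a GREEN band on spine and top: full: 88 deep (its own x), 38 thick (y), 130 high (z), 0.2 to 0.35 kg, plain faces. Origin at the centre of its underside; x points from its spine (the narrow face to the front of the rack) to its back, z up. Stays in the rack.
- full2: blade cassette, a grey box with a GREEN band on spine and top: full: 88 deep (its own x), 38 thick (y), 130 high (z), 0.2 to 0.35 kg, plain faces. Origin at the centre of its underside; x points from its spine (the narrow face to the front of the rack) to its back, z up. Stays in the rack.
- full3: blade cassette, a grey box with a GREEN band on spine and top: full: 88 deep (its own x), 38 thick (y), 130 high (z), 0.2 to 0.35 kg, plain faces. Origin at the centre of its underside; x points from its spine (the narrow face to the front of the rack) to its back, z up. Stays in the rack.
Mind the look-alikes: they are no part of the job. Leave any purple look-alike of the spent2 alone.

How it is judged:
At the end, for the whole second after the job is handed in: Drawer shut (within 6 mm); every spent cassette lies down (over 1.25 rad from upright) in it, at rest; dial within 0.12 rad of as many clicks as there are spent cassettes; each full cassette stands upright (within 0.12 rad) on the rack floor, within 45 mm of where it was (value of joint returns_drawer below 0.006 m and x of spent1_mid in the frame of drawer_floor between -0.1 and 0.1 m and y of spent1_mid in the frame of drawer_floor between -0.115 and 0.115 m and z of spent1_mid in the frame of drawer_floor between 0 and 0.07 m and angle between each of spent1, spent2, spent3's own z axis and vertical above 1.25 rad and linear speed of each of spent1, spent2, spent3 below 0.02 m/s and x of spent2_mid in the frame of drawer_floor between -0.1 and 0.1 m and y of spent2_mid in the frame of drawer_floor between -0.115 and 0.115 m and z of spent2_mid in the frame of drawer_floor between 0 and 0.07 m and x of spent3_mid in the frame of drawer_floor between -0.1 and 0.1 m and y of spent3_mid in the frame of drawer_floor between -0.115 and 0.115 m and z of spent3_mid in the frame of drawer_floor between 0 and 0.07 m and angle between each of full1, full2, full3's own z axis and vertical below 0.12 rad and x of full1 in the frame of rack between 0.005 and 0.047 m and z of each of full1, full2, full3 in the frame of rack below 0.016 m and distance of each of full1, full2, full3 from where it was at the start of the episode below 0.045 m and x of full2 in the frame of rack between 0.005 and 0.047 m and x of full3 in the frame of rack between 0.005 and 0.047 m and value of joint reorder_dial between 0.718 and 1.377 rad and (value of joint reorder_dial below 0.958 rad or value of joint reorder_dial above 1.137 rad) and (value of joint reorder_dial above 1.137 rad or not (height (world z) of spent1 below 5 m or value of joint reorder_dial above 99 rad) or not (height (world z) of spent2 below 5 m or value of joint reorder_dial above 99 rad) or not (height (world z) of spent3 below 5 m or value of joint reorder_dial above 99 rad)) and (value of joint reorder_dial below 0.958 rad or height (world z) of spent1 below 5 m) and (value of joint reorder_dial below 0.958 rad or height (world z) of spent2 below 5 m) and (value of joint reorder_dial below 0.958 rad or height (world z) of spent3 below 5 m)); the robot touches nothing.
It fails at once if a full (green) cassette is tipped (more than 0.6 rad) or lifted out of the rack (angle between any of full1, full2, full3's own z axis and vertical above 0.6 rad or z of any of full1, full2, full3 in the frame of rack above 0.09 m).
It fails at once if the mug, the brush or the box cutter is moved more than 40 mm (distance of any of mug, bench_brush, box_cutter from where it was at the start of the episode above 0.04 m).
Of spent1, spent2, spent3 only 2 to 3 are there at a start; the rules pass over those that are not, and their reading is None.
At some moment in a run one of spent1, spent2, spent3 may be knocked a few centimetres aside while the robot is not near it.
It also fails if it takes over 210 s, if anything falls off the work surface, if the arm or the gripper's body presses on something with over 40 N, if the wrist force passes 120 N, or if a joint passes its speed limit or range.

## Working session

There is one attempt and no reset: what is moved stays moved. The work goes in short steps, Python scripts to look and compute and a tool call to move; the robot and the scene stay as the last step left them, time stands still between calls to the robot, and variables do not carry over. Pictures are saved under pics/ and viewed, and the job is handed in when it is done.

Besides the shell and the picture viewer there is one more tool, called after "Emit:" as name([rows], argument=value, ...), one row to a line, values as JSON. apply_moves: Moves the arm, as the interface text tells. Its arguments: {"type":"object","properties":{"deltas":{"type":"array"},"claw":{"type":"number"},"squeeze":{"type":"number"}},"required":["deltas"]}

```bash
ls; mkdir -p pics
python3 - <<'E'
from bench import readout, grab_frame, camera_model, r
import cv2,numpy as np
print(readout.get_obs())
for n in ("side","top"):
    f=grab_frame(n); cv2.imwrite(f"pics/{n}0.png",f[:,:,::-1])
    m=camera_model(n); R=np.array(m["R"]);t=np.array(m["t"]); print(n,m["intrinsics"],R.round(3).tolist(),"cam",-R.T@t)
E
```

```text
pics
{'clock': 0.0, 'joints': array([ 1.03291815,  0.47778274,  0.02232691,  1.55645943, -0.01153159,
        1.10929494, -0.0830788 ]), 'qvel': array([-0.0005089 , -0.0007774 , -0.00013422, -0.00048356, -0.00047604,
       -0.00046572, -0.00165894]), 'tau': array([-1.75376795e-04, -5.96443856e+01,  1.60773341e+00, -2.81190741e+01,
        1.24327347e-02,  9.27876681e-03, -6.50831922e-07]), 'tcp_pos': array([ 0.28115223, -0.6133506 ,  0.40373345]), 'orientation': array([-3.06761189e+00, -6.69598253e-01,  7.61667091e-04]), 'contact_force': array([ 0.74030638, -0.31938818, -0.65478879]), 'moment': array([-2.90973689e-03,  7.21107037e-02,  6.67313748e-05]), 'grip_width': 0.08509154448643079}
side [[519.82437436   0.         320.89089746]
 [  0.         519.82437436 241.5570397 ]
 [  0.           0.           1.        ]] [[0.097, -0.995, 0.009], [-0.886, -0.09, -0.455], [0.454, 0.036, -0.89]] cam [0.04697531 0.06698647 1.23106901]
top [[542.62097915   0.         326.41930267]
 [  0.         542.62097915 230.35722571]
 [  0.           0.           1.        ]] [[0.011, -1.0, 0.016], [-0.987, -0.014, -0.162], [0.162, -0.014, -0.987]] cam [0.40516307 0.12961867 1.45803765]
```

View pics/side0.png

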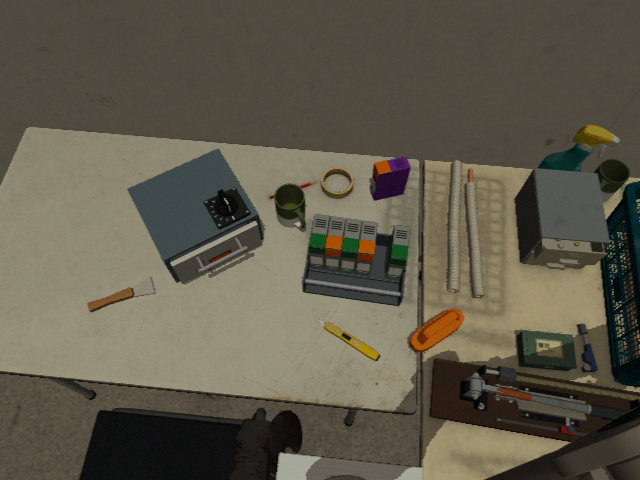

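View pics/top0.png

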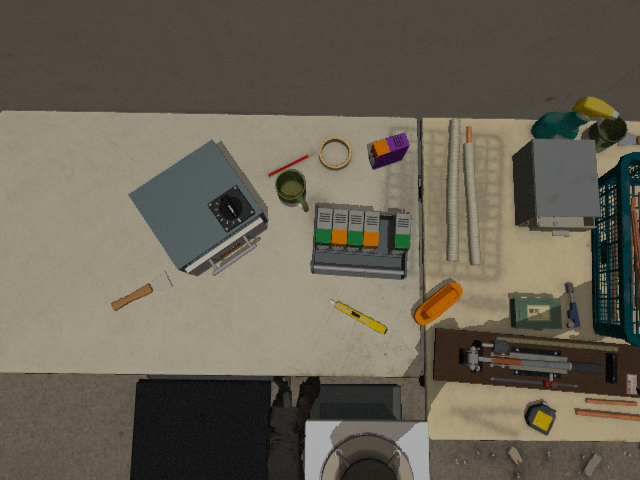

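The row shows green, orange, green, orange, an empty slot and green (top view, about columns 324, 340, 355, 371, –, 402; row 228). The purple look-alike is at about (388,150). I'll check a close crop and set up helpers.

```bash
cat > h.py <<'E'
from bench import readout, grab_frame, camera_model, r
import cv2,numpy as np
def mats(n):
    m=camera_model(n); return np.array(m["intrinsics"]),np.array(m["R"]),np.array(m["t"])
def ray(n,uv):
    K,R,t=mats(n); d=R.T@np.linalg.solve(K,np.array([uv[0],uv[1],1.])); return -R.T@t,d/np.linalg.norm(d)
def onz(n,uv,z):
    c,d=ray(n,uv); return c+d*(z-c[2])/d[2]
def tri(a,b):
    (c1,d1),(c2,d2)=ray("side",a),ray("top",b)
    A=np.stack([d1,-d2],1); s=np.linalg.lstsq(A,c2-c1,rcond=None)[0]
    p,q=c1+s[0]*d1,c2+s[1]*d2; return (p+q)/2,np.linalg.norm(p-q)
def proj(n,X):
    K,R,t=mats(n); x=K@(R@np.asarray(X,float)+t); return x[:2]/x[2]
def crop(n,x0,y0,x1,y1,k,name,f=None):
    f=grab_frame(n) if f is None else f
    c=cv2.resize(f[y0:y1,x0:x1],None,fx=k,fy=k,interpolation=cv2.INTER_CUBIC)
    for i in range(0,x1-x0,10): cv2.line(c,(i*k,0),(i*k,10 if (x0+i)%50 else 20),(255,0,0),1)
    for i in range(0,y1-y0,10): cv2.line(c,(0,i*k),(10 if (y0+i)%50 else 20,i*k),(255,0,0),1)
    cv2.imwrite(f"pics/{name}.png",c[:,:,::-1]); return f
E
python3 - <<'E'
from h import *
f=crop("top",300,190,430,290,6,"tr"); crop("top",120,130,280,290,4,"tc",f)
f=crop("side",290,200,420,310,5,"sr"); crop("side",120,140,280,290,4,"sc",f)
E
```

```text
(no output)
```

View pics/tr.png

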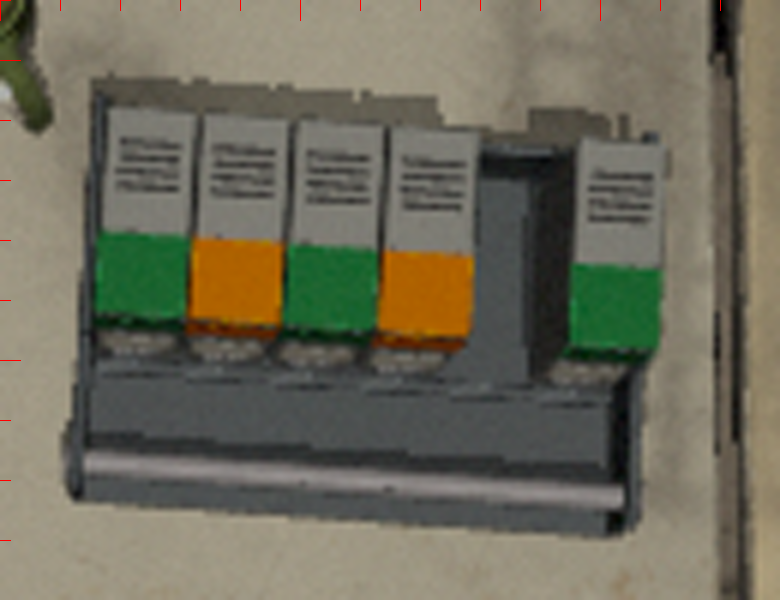

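View pics/tc.png

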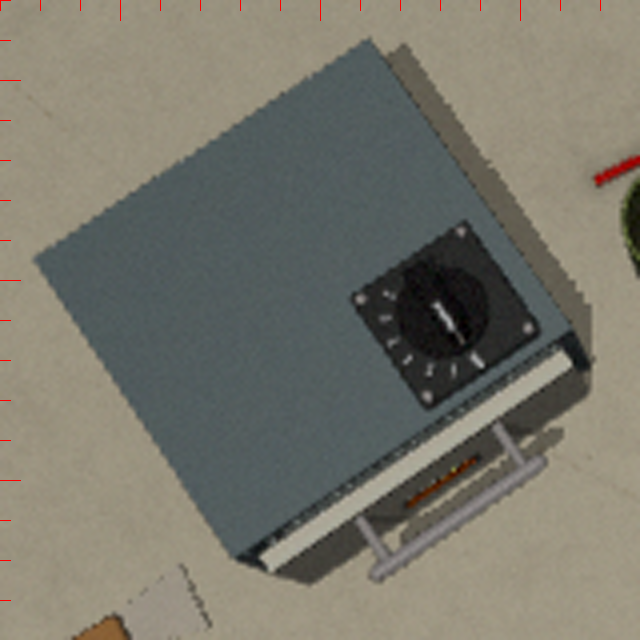

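View pics/sr.png

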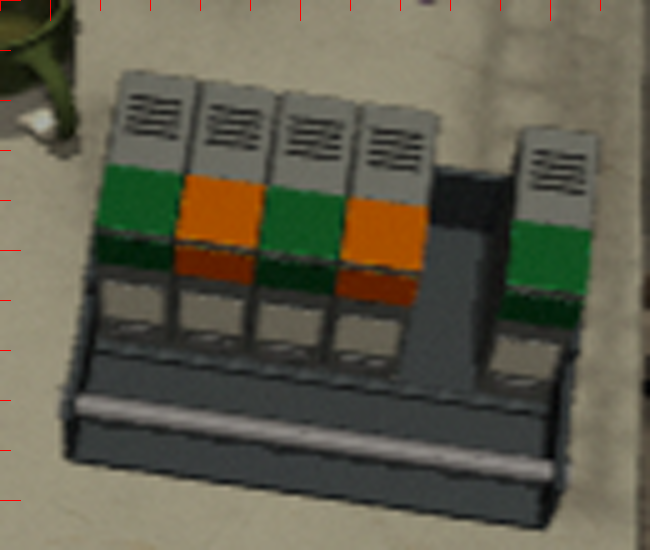

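View pics/sc.png

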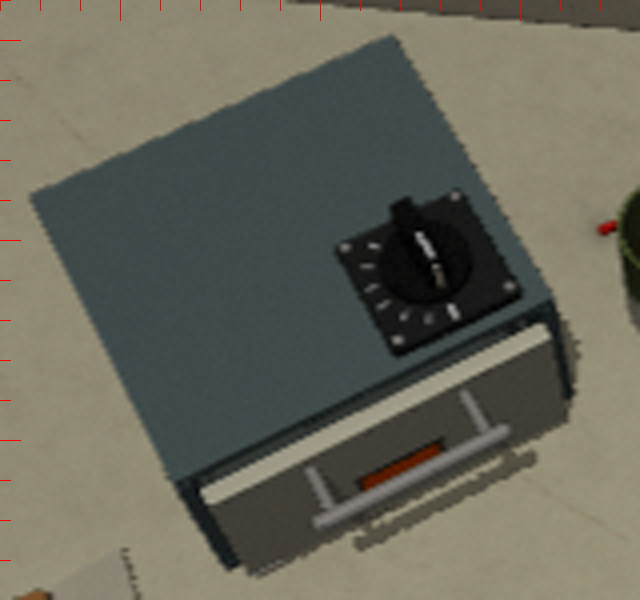

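```bash
cat > m.py <<'E'
from h import *
T=lambda u,v,k,o:(u/k+o[0],v/k+o[1])
tr=lambda u,v:T(u,v,6,(300,190)); sr=lambda u,v:T(u,v,5,(290,200))
tc=lambda u,v:T(u,v,4,(120,130)); sc=lambda u,v:T(u,v,4,(120,140))
P={}
for nm,a,b in [("BL",(125,70),(107,107)),("BR",(598,130),(662,143)),("FL",(97,232),(96,320)),("FR",(582,295),(655,350)),("railL",(82,405),(85,463)),("railR",(550,470),(624,497))]:
    z=.053 if 'rail' in nm else .138
    p,e=tri(sr(*a),tr(*b)); print(nm,p.round(4),round(e,4),onz("top",tr(*b),z).round(4),onz("side",sr(*a),z).round(4)); P[nm]=(onz("top",tr(*b),z)+onz("side",sr(*a),z))/2
for nm,a,b,z in [("cB",(395,37),(370,38),.135),("cL",(32,195),(37,260),.135),("cF",(178,482),(235,555),.135),("cR",(552,300),(572,330),.135),("hL",(320,520),(377,572),.112),("hR",(503,432),(543,462),.112),("d1",(457,195),(461,231),.14),("d2",(511,286),(529,328),.14),("d3",(398,341),(428,398),.14),("d4",(345,247),(361,299),.14)]:
    p,e=tri(sc(*a),tc(*b)); print(nm,p.round(4),round(e,4),onz("top",tc(*b),z).round(4),onz("side",sc(*a),z).round(4)); P[nm]=(onz("top",tc(*b),z)+onz("side",sc(*a),z))/2
d=lambda a,b:round(np.linalg.norm(P[a]-P[b]),4)
an=lambda a,b:np.arctan2(*(P[b]-P[a])[[1,0]]).round(4)
print("row w",d("BL","BR"),d("FL","FR"),"depth",d("BL","FL"),d("BR","FR"),"dir y",an("BR","BL"),an("FR","FL"),an("railR","railL"))
print("cab",d("cB","cL"),d("cL","cF"),d("cF","cR"),d("cR","cB"),an("cF","cR"),an("cL","cB"),an("cF","cL"),an("cR","cB"),"h",d("hL","hR"),an("hL","hR"))
E
python3 m.py
```

```text
BL [0.6786 0.1332 0.1367] 0.0006 [0.6783 0.1334 0.138 ] [0.6779 0.1328 0.138 ]
BR [ 0.6656 -0.0959  0.1422] 0.0003 [ 0.6665 -0.0965  0.138 ] [ 0.6681 -0.0967  0.138 ]
FL [0.5894 0.1368 0.1376] 0.0002 [0.5893 0.1367 0.138 ] [0.5891 0.1369 0.138 ]
FR [ 0.5801 -0.0919  0.1369] 0.0014 [ 0.58   -0.0924  0.138 ] [ 0.5795 -0.091   0.138 ]
railL [0.5396 0.1405 0.045 ] 0.0011 [0.5387 0.141  0.053 ] [0.5363 0.1395 0.053 ]
railR [ 0.5272 -0.0918  0.0488] 0.0026 [ 0.527  -0.0924  0.053 ] [ 0.5253 -0.0899  0.053 ]
cB [0.8551 0.4048 0.1245] 0.0002 [0.8516 0.4026 0.135 ] [0.8474 0.4017 0.135 ]
cL [0.7045 0.6028 0.1348] 0.0012 [0.7046 0.6021 0.135 ] [0.7043 0.6033 0.135 ]
cF [0.5238 0.4711 0.1264] 0.0013 [0.5228 0.4696 0.135 ] [0.5202 0.4673 0.135 ]
cR [0.6661 0.2707 0.1293] 0.0017 [0.6651 0.2692 0.135 ] [0.6627 0.2704 0.135 ]
hL [0.5157 0.3881 0.109 ] 0.0002 [0.5155 0.3874 0.112 ] [0.5144 0.3874 0.112 ]
hR [0.586  0.2897 0.1048] 0.0035 [0.5855 0.2872 0.112 ] [0.5823 0.29   0.112 ]
d1 [0.7244 0.3382 0.1461] 0.0006 [0.7259 0.3395 0.14  ] [0.7283 0.3395 0.14  ]
d2 [0.664  0.2946 0.1455] 0.0 [0.665  0.2953 0.14  ] [0.6671 0.2957 0.14  ]
d3 [0.6193 0.3548 0.1462] 0.0005 [0.6204 0.3556 0.14  ] [0.6225 0.3567 0.14  ]
d4 [0.6803 0.3986 0.1464] 0.0009 [0.6818 0.3995 0.14  ] [0.684 0.401 0.14 ]
row w 0.23 0.2287 depth 0.089 0.0877 dir y 1.5235 1.5293 1.5217
cab 0.2475 0.2269 0.2444 0.2279 -0.9487 -0.9446 0.6331 0.6194 h 0.1204 -0.9616
```

```bash
cat >> h.py <<'E'
from scipy.spatial.transform import Rotation as Ro
def st():
    o=readout.get_obs(); M=Ro.from_rotvec(o["orientation"]).as_matrix()
    print("t",round(o["clock"],2),"tcp",o["tcp_pos"].round(4),"tooly ang",np.arctan2(M[1,1],M[0,1]).round(4),"zax",M[:,2].round(3),"F",o["contact_force"].round(1),"w",round(o["grip_width"],4),"q",o["joints"].round(2)); return o
E
python3 - <<'E'
from h import *
st()
f=grab_frame("top")
hsv=cv2.cvtColor(f,cv2.COLOR_RGB2HSV)
m=cv2.inRange(hsv,(8,180,150),(20,255,255))
n,l,s,c=cv2.connectedComponentsWithStats(m)
for i in range(1,n):
    if s[i,4]>50: print(s[i],c[i],onz("top",c[i],.138).round(4))
E
```

```text
t 0.2 tcp [ 0.2812 -0.6135  0.4041] tooly ang -1.141 zax [-0.001  0.001 -1.   ] F [-0.  1.  0.] w 0.0853 q [ 1.03  0.48  0.02  1.56 -0.01  1.11 -0.08]
[374 140  16  16 169] [381.38461538 147.24260355] [ 0.8373 -0.0253  0.138 ]
[332 230  15  14 196] [338.97959184 236.31632653] [0.6075 0.0804 0.138 ]
[363 232  16  14 191] [370.57068063 238.41884817] [0.6034 0.0025 0.138 ]
[415 283  48  42 654] [439.66666667 304.48776758] [ 0.4441 -0.1646  0.138 ]
```

Emit:
apply_moves([
  {"xyz":[0.018,0.038,0],"turn":0.0735},
  {"xyz":[0.018,0.038,0],"turn":0.0735},
  {"xyz":[0.018,0.038,0],"turn":0.0735},
  {"xyz":[0.018,0.038,0],"turn":0.0735},
  {"xyz":[0.018,0.038,0],"turn":0.0735},
  {"xyz":[0.018,0.038,0],"turn":0.0735},
  {"xyz":[0.018,0.038,0],"turn":0.0735},
  {"xyz":[0.018,0.038,0],"turn":0.0735},
  {"xyz":[0.018,0.038,0],"turn":0.0735},
  {"xyz":[0.018,0.038,0],"turn":0.0735},
  {"xyz":[0.018,0.038,0],"turn":0.0735},
  {"xyz":[0.018,0.038,0],"turn":0.0735},
], claw=0.35)

```text
clock: 1.25
tcp_pos: [0.4957, -0.1599, 0.405]
orientation: [2.486, 1.92, 0.0]
contact_force: [1.2, -0.8, -0.9]
grip_width: 0.0276
```

Emit:
apply_moves([
  {"xyz":[0.004,0.04,0],"turn":0.0735},
  {"xyz":[0.004,0.04,0],"turn":0.0735},
  {"xyz":[0.004,0.04,0],"turn":0.0735},
  {"xyz":[0.004,0.04,0],"turn":0.0735},
  {"xyz":[0.004,0.04,0],"turn":0.0735},
  {"xyz":[0.004,0.04,0],"turn":0.0735},
  {"xyz":[0.004,0.04,0],"turn":0.0735},
  {"xyz":[0.004,0.04,0],"turn":0.0735},
  {"xyz":[0.004,0.04,0],"turn":0.0735},
  {"xyz":[0.004,0.04,0],"turn":0.0735},
  {"xyz":[0.004,0.04,0],"turn":0.0735},
  {"xyz":[0.004,0.04,0],"turn":0.0735},
])

```text
clock: 2.25
tcp_pos: [0.5433, 0.32, 0.4046]
orientation: [1.429, 2.797, -0.0]
contact_force: [0.4, 0.1, -0.2]
grip_width: 0.0281
```

```bash
python3 -c "
from h import *
st()"
```

```text
t 2.25 tcp [0.5433 0.32   0.4046] tooly ang 0.626 zax [ 0. -0. -1.] F [ 0.4  0.1 -0.2] w 0.0281 q [-0.14  0.49 -0.68  1.63  0.33  1.14 -0.28]
```

Emit:
apply_moves([
  {"xyz":[0.004,0.016,-0.02],"turn":0},
  {"xyz":[0,0,-0.03],"turn":0},
  {"xyz":[0,0,-0.03],"turn":0},
  {"xyz":[0,0,-0.02],"turn":0},
  {"xyz":[0,0,0],"turn":0},
])

```text
clock: 2.67
tcp_pos: [0.5461, 0.3329, 0.2997]
orientation: [-1.431, -2.792, 0.012]
contact_force: [-0.2, -0.9, -0.5]
grip_width: 0.0277
```

```bash
python3 -c "
from h import *
st(); crop('side',120,140,320,290,4,'s1'); crop('top',120,140,320,290,4,'t1')"
```

```text
t 2.67 tcp [0.5461 0.3329 0.2997] tooly ang 0.6233 zax [-0.007 -0.005 -1.   ] F [-0.2 -0.9 -0.5] w 0.0277 q [-0.2   0.61 -0.63  1.7   0.42  0.98 -0.36]
```

View pics/s1.png

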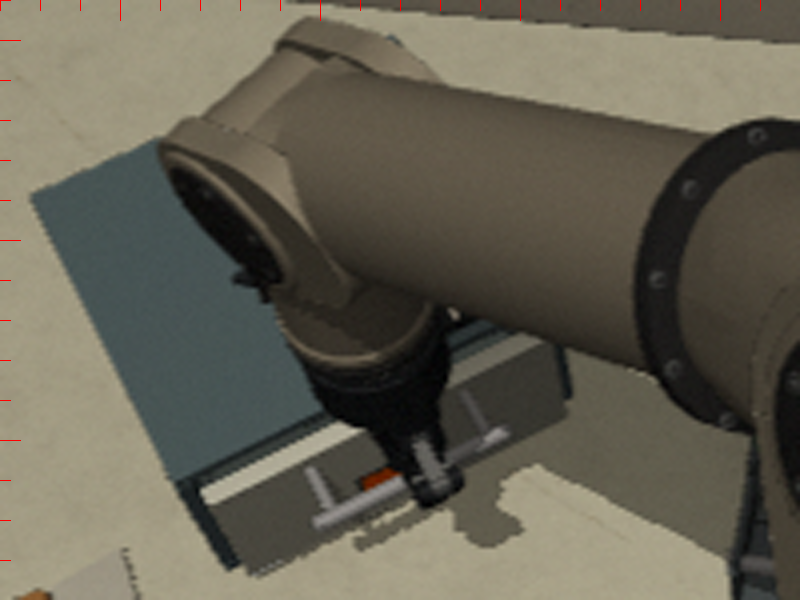

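View pics/t1.png

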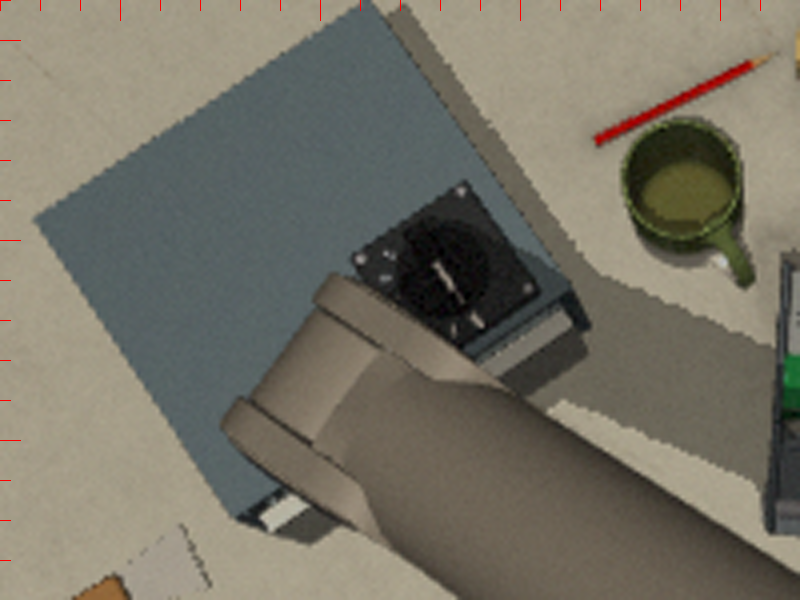

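The gripper is over the handle (side crop at about (430,470)), with one finger on each side of the bar. Next I go down around it.

Emit:
apply_moves([
  {"xyz":[0.001,0.002,-0.01],"turn":0},
  {"xyz":[0,0,-0.012],"turn":0},
  {"xyz":[0,0,-0.012],"turn":0},
  {"xyz":[0,0,0],"turn":0},
  {"xyz":[0,0,0],"turn":0},
])

```text
clock: 3.18
tcp_pos: [0.5481, 0.3359, 0.2698]
orientation: [-1.433, -2.795, 0.002]
contact_force: [-0.2, 0.1, 0.1]
grip_width: 0.0276
```

Emit:
apply_moves([
  {"xyz":[0,0,0],"turn":0},
  {"xyz":[0,0,0],"turn":0},
  {"xyz":[0,0,0],"turn":0},
  {"xyz":[0,0,0],"turn":0},
  {"xyz":[0,0,0],"turn":0},
], claw=0.75, squeeze=30)

```text
clock: 3.6
tcp_pos: [0.5485, 0.3364, 0.2713]
orientation: [1.434, 2.795, 0.002]
contact_force: [0.6, -0.3, 1.8]
grip_width: 0.0103
```

Emit:
apply_moves([
  {"xyz":[-0.01,-0.0072,0],"turn":0},
  {"xyz":[-0.0203,-0.0146,0],"turn":0},
  {"xyz":[-0.0203,-0.0146,0],"turn":0},
  {"xyz":[-0.0203,-0.0146,0],"turn":0},
  {"xyz":[-0.0203,-0.0146,0],"turn":0},
  {"xyz":[-0.0203,-0.0146,0],"turn":0},
  {"xyz":[-0.0203,-0.0146,0],"turn":0},
  {"xyz":[-0.0203,-0.0146,0],"turn":0},
  {"xyz":[-0.0105,-0.0076,0],"turn":0},
  {"xyz":[0,0,0],"turn":0},
], claw=0.85)

```text
clock: 4.43
tcp_pos: [0.3926, 0.2238, 0.2749]
orientation: [1.428, 2.785, 0.045]
contact_force: [28.0, 16.3, -19.0]
grip_width: 0.0096
```

```bash
python3 -c "
from h import *
st(); crop('side',120,190,320,340,4,'s2')"
```

```text
t 4.43 tcp [0.3926 0.2238 0.2749] tooly ang 0.623 zax [ 0.023  0.021 -1.   ] F [ 28.   16.3 -19. ] w 0.0096 q [-0.06  0.38 -0.7   2.16  0.38  0.69 -0.39]
```

View pics/s2.png

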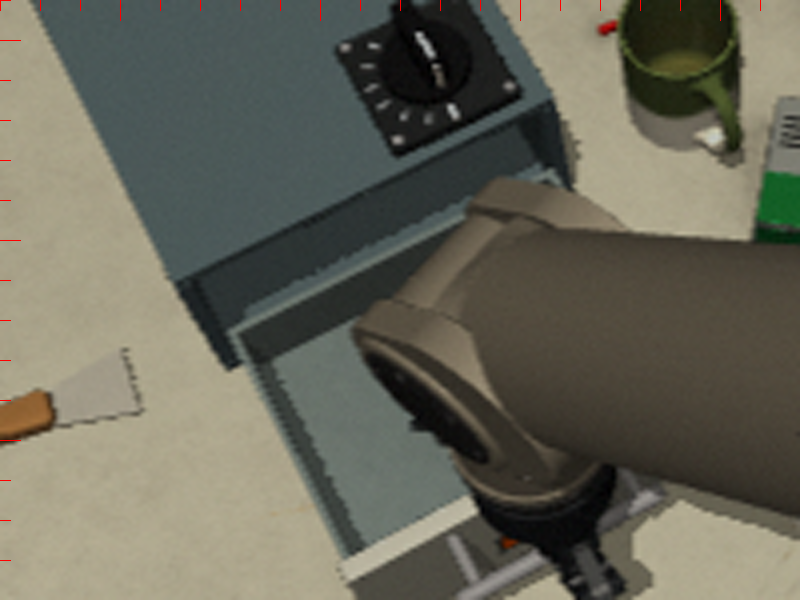

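Emit:
apply_moves([
  {"xyz":[0.006,0.004,0],"turn":0},
  {"xyz":[0,0,0],"turn":0},
  {"xyz":[0,0,0],"turn":0},
  {"xyz":[0,0,0],"turn":0},
], claw=0.35)

```text
clock: 4.82
tcp_pos: [0.3909, 0.2228, 0.2703]
orientation: [-1.433, -2.795, 0.003]
contact_force: [-1.0, 0.3, -0.1]
grip_width: 0.0277
```

Emit:
apply_moves([
  {"xyz":[0,0,0.02],"turn":0},
  {"xyz":[0,0,0.03],"turn":0},
  {"xyz":[0,0,0.03],"turn":0},
  {"xyz":[0,0,0.04],"turn":0},
])

```text
clock: 5.15
tcp_pos: [0.3902, 0.2223, 0.39]
orientation: [-1.431, -2.793, 0.007]
contact_force: [0.2, -0.2, 0.6]
grip_width: 0.0276
```

```bash
python3 -c "
from h import *
st()"
```

```text
t 5.15 tcp [0.3902 0.2223 0.39  ] tooly ang 0.6238 zax [-0.005 -0.002 -1.   ] F [ 0.2 -0.2  0.6] w 0.0276 q [ 0.06  0.2  -0.79  2.04  0.17  0.97 -0.19]
```

Emit:
apply_moves([
  {"xyz":[0.0341,-0.0163,0],"turn":-0.0743},
  {"xyz":[0.0341,-0.0163,0],"turn":-0.0743},
  {"xyz":[0.0341,-0.0163,0],"turn":-0.0743},
  {"xyz":[0.0341,-0.0163,0],"turn":-0.0743},
  {"xyz":[0.0341,-0.0163,0],"turn":-0.0743},
  {"xyz":[0.0341,-0.0163,0],"turn":-0.0743},
  {"xyz":[0.0341,-0.0163,0],"turn":-0.0743},
  {"xyz":[0.0341,-0.0163,0],"turn":-0.0743},
  {"xyz":[0.0341,-0.0163,0],"turn":-0.0743},
  {"xyz":[0,0,0],"turn":0},
  {"xyz":[0,0,0],"turn":0},
], claw=1)

```text
clock: 6.07
tcp_pos: [0.6994, 0.0747, 0.3889]
orientation: [-2.274, -2.166, 0.004]
contact_force: [-0.8, 0.8, 0.7]
grip_width: -0.0
```

```bash
python3 -c "
from h import *
st();f=crop('side',230,160,430,310,4,'s3'); print(proj('side',(.50,.305,.02)))
cv2.imwrite('pics/t3.png',grab_frame('top')[:,:,::-1])"
```

```text
t 6.07 tcp [0.6994 0.0747 0.3889] tooly ang -0.0487 zax [-0.003 -0.001 -1.   ] F [-0.8  0.8  0.7] w -0.0 q [ 0.12  0.58 -0.47  1.47  0.28  1.16 -0.45]
[238.83686115 293.38630681]
```

View pics/s3.png

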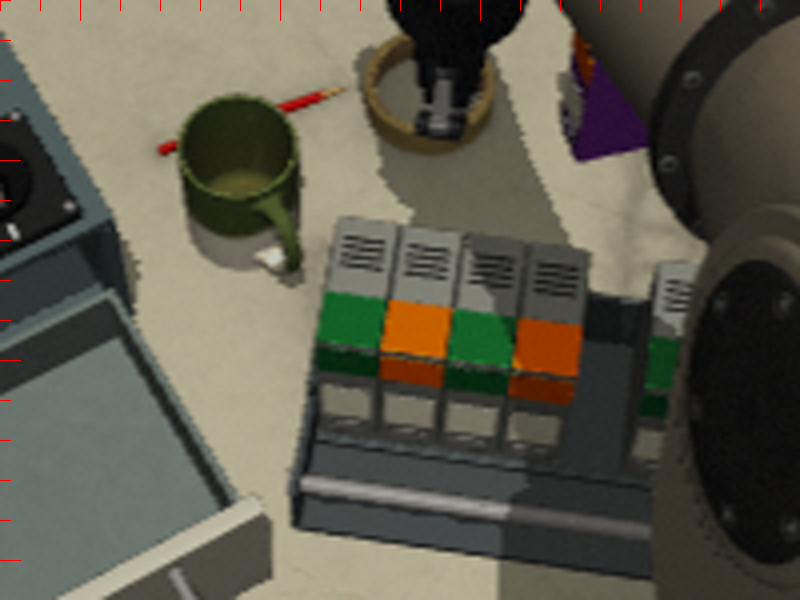

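View pics/t3.png

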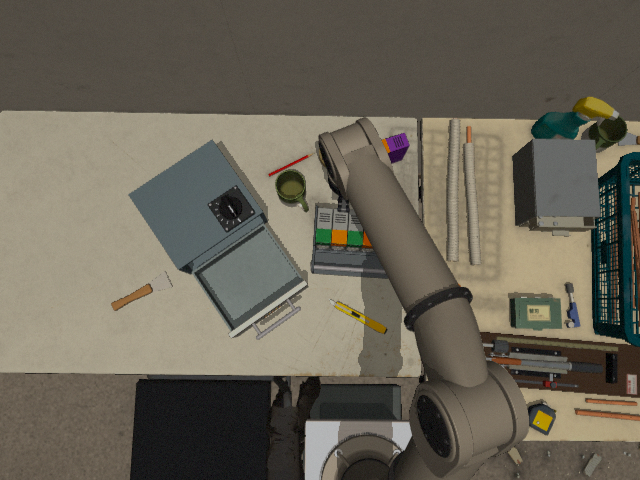

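Emit:
apply_moves([
  {"xyz":[0,0.001,-0.025],"turn":0},
  {"xyz":[0,0,-0.025],"turn":0},
  {"xyz":[0,0,-0.025],"turn":0},
  {"xyz":[0,0,-0.02],"turn":0},
  {"xyz":[0,0,-0.013],"turn":0},
  {"xyz":[0,0,0],"turn":0},
  {"xyz":[0,0,0],"turn":0},
])

```text
clock: 6.75
tcp_pos: [0.698, 0.0782, 0.2829]
orientation: [-2.27, -2.171, 0.001]
contact_force: [0.6, 0.4, 0.2]
grip_width: -0.0001
```

```bash
python3 -c "
from h import *
st();f=crop('side',290,180,430,300,5,'s4'); print(proj('side',(.6985,.0755,.108)))"
```

```text
t 6.75 tcp [0.698  0.0782 0.2829] tooly ang -0.0444 zax [-0.001  0.    -1.   ] F [0.6 0.4 0.2] w -0.0001 q [ 0.1   0.68 -0.45  1.56  0.33  0.98 -0.49]
[338.72149175 214.97971106]
```

View pics/s4.png

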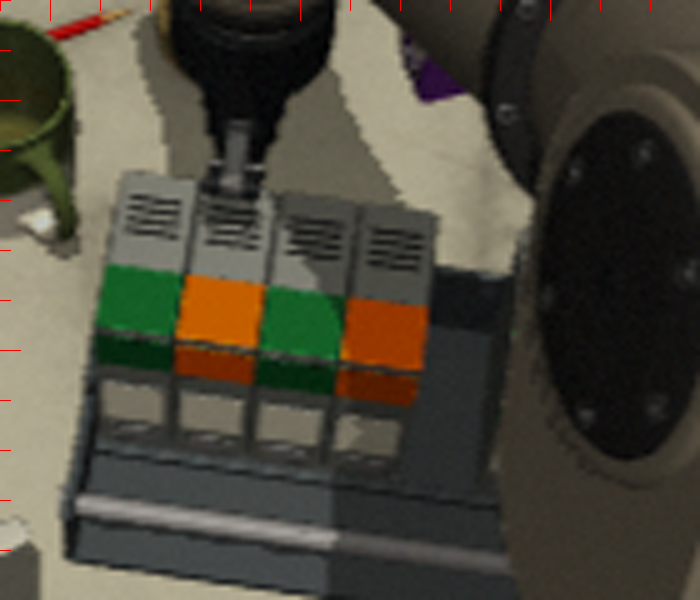

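The hook finger is behind the slot-2 orange cassette (crop about (233,185)) and centred on it. Now I pull.

Emit:
apply_moves([
  {"xyz":[-0.006,-0.0018,0],"turn":0},
  {"xyz":[-0.006,0.0003,0],"turn":0},
  {"xyz":[-0.006,0.0003,0],"turn":0},
  {"xyz":[-0.006,0.0003,0],"turn":0},
  {"xyz":[-0.006,0.0003,0],"turn":0},
  {"xyz":[-0.006,0.0003,0],"turn":0},
  {"xyz":[-0.006,0.0003,0],"turn":0},
  {"xyz":[-0.006,0.0003,0],"turn":0},
])

```text
clock: 7.47
tcp_pos: [0.6549, 0.0783, 0.2893]
orientation: [2.265, 2.162, 0.023]
contact_force: [11.4, -0.5, 20.0]
grip_width: 0.0001
```

Emit:
apply_moves([
  {"xyz":[-0.004,0.0002,0],"turn":0},
  {"xyz":[-0.004,0.0002,0],"turn":0},
  {"xyz":[-0.004,0.0002,0],"turn":0},
  {"xyz":[-0.004,0.0002,0],"turn":0},
  {"xyz":[-0.003,0.0002,0],"turn":0},
  {"xyz":[0,0,0],"turn":0},
  {"xyz":[0,0,0],"turn":0},
])

```text
clock: 8.05
tcp_pos: [0.6315, 0.079, 0.2843]
orientation: [2.271, 2.169, 0.002]
contact_force: [-0.2, 0.2, -0.5]
grip_width: 0.0002
```

```bash
python3 -c "
from h import *
st();f=crop('side',290,180,430,300,5,'s5')"
```

```text
t 8.05 tcp [0.6315 0.079  0.2843] tooly ang -0.0458 zax [ 0.002  0.    -1.   ] F [-0.2  0.2 -0.5] w 0.0002 q [ 0.11  0.59 -0.47  1.73  0.32  0.9  -0.53]
```

View pics/s5.png

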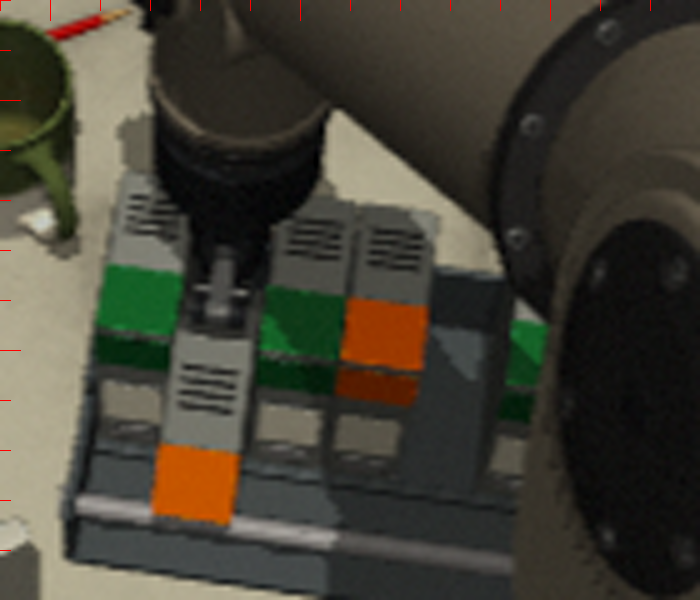

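Emit:
apply_moves([
  {"xyz":[0.005,0,0.03],"turn":0},
  {"xyz":[0,0,0.04],"turn":0},
  {"xyz":[0,0,0.04],"turn":0.11},
  {"xyz":[-0.007,0,0],"turn":0.12},
  {"xyz":[-0.007,0,0],"turn":0.12},
  {"xyz":[-0.007,0,0],"turn":0.12},
  {"xyz":[-0.007,0,0],"turn":0.12},
  {"xyz":[-0.007,0,0],"turn":0.12},
  {"xyz":[-0.007,0,0],"turn":0.12},
  {"xyz":[-0.007,0,0],"turn":0.12},
  {"xyz":[-0.007,0,0],"turn":0.12},
  {"xyz":[-0.007,0.002,0],"turn":0.12},
], claw=-0.7)

```text
clock: 9.1
tcp_pos: [0.5724, 0.0804, 0.3913]
orientation: [-0.655, -3.07, 0.002]
contact_force: [-0.4, -0.7, 0.1]
grip_width: 0.0727
```

Emit:
apply_moves([
  {"xyz":[-0.005,0,0],"turn":0.12},
  {"xyz":[0,0,0],"turn":0.12},
  {"xyz":[0,0,0],"turn":0.12},
  {"xyz":[0,0,0],"turn":0.02},
  {"xyz":[0,0,0],"turn":0},
])

```text
clock: 9.52
tcp_pos: [0.568, 0.0806, 0.3917]
orientation: [-0.076, -3.138, 0.0]
contact_force: [-0.2, -0.3, -0.1]
grip_width: 0.0729
```

```bash
python3 -c "
from h import *
st();f=crop('side',290,180,430,300,5,'s6')
crop('top',290,180,430,300,5,'t6')
A=np.array((.6314,.0788));ux=np.array((.9989,-.046))
for dx,z in((-144,.092),(-87,.159)):
  p=A+ux*dx/1000; print(proj('side',(*p,z)),proj('top',(*p,z)))
"
```

```text
t 9.52 tcp [0.568  0.0806 0.3917] tooly ang 1.5225 zax [-0.002 -0.    -1.   ] F [-0.2 -0.3 -0.1] w 0.0729 q [ 0.42  0.46 -0.87  1.77  0.39  1.1   0.93]
[326.87124764 295.88224883] [335.90710815 286.31077606]
[330.89116616 261.91397736] [338.11416282 260.89271577]
```

View pics/s6.png

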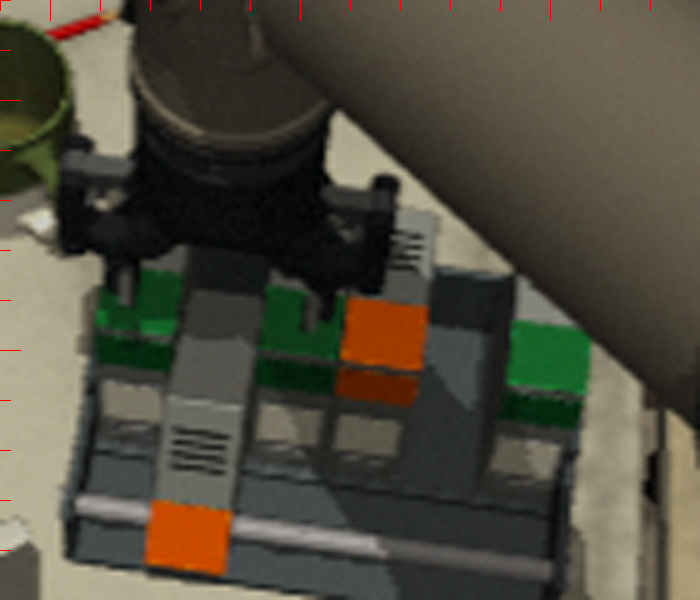

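View pics/t6.png

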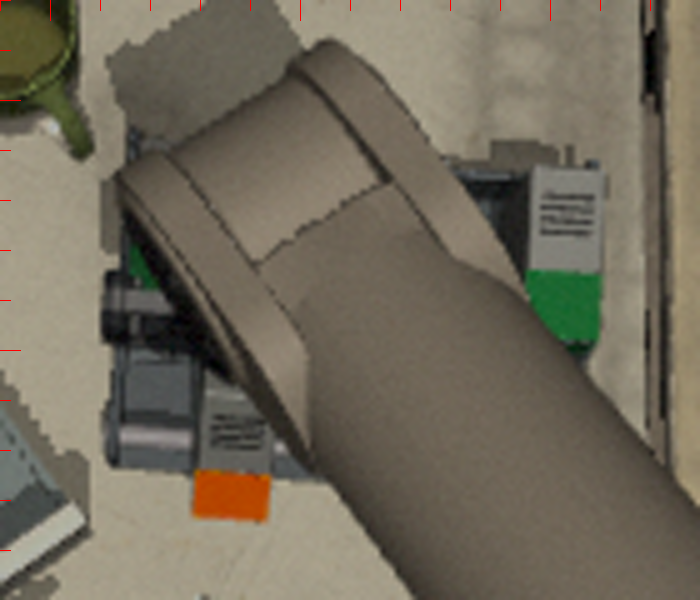

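Emit:
apply_moves([
  {"xyz":[-0.001,0.001,-0.03],"turn":0},
  {"xyz":[0,0,-0.03],"turn":0},
  {"xyz":[0,0,-0.03],"turn":0},
  {"xyz":[0,0,-0.02],"turn":0},
  {"xyz":[0,0,-0.014],"turn":0},
  {"xyz":[0,0,0],"turn":0},
  {"xyz":[0,0,0],"turn":0},
])

```text
clock: 10.2
tcp_pos: [0.5677, 0.0821, 0.2687]
orientation: [-0.074, -3.14, -0.0]
contact_force: [0.7, 0.1, -0.5]
grip_width: 0.0723
```

Emit:
apply_moves([
  {"xyz":[0,0,0],"turn":0},
  {"xyz":[0,0,0],"turn":0},
  {"xyz":[0,0,0],"turn":0},
  {"xyz":[0,0,0],"turn":0},
  {"xyz":[0,0,0],"turn":0},
  {"xyz":[0,0,0],"turn":0},
], claw=0.4, squeeze=60)

```text
clock: 10.7
tcp_pos: [0.5683, 0.0821, 0.2699]
orientation: [0.073, 3.138, 0.001]
contact_force: [0.4, 0.5, 6.0]
grip_width: 0.0374
```

Emit:
apply_moves([
  {"xyz":[0,0,0.008],"turn":0},
  {"xyz":[-0.001,0,0.012],"turn":0},
  {"xyz":[-0.003,0,0.016],"turn":0},
  {"xyz":[-0.004,0,0.02],"turn":0},
  {"xyz":[-0.004,0,0.02],"turn":0},
  {"xyz":[-0.004,0,0.02],"turn":0},
  {"xyz":[-0.004,0,0.02],"turn":0},
  {"xyz":[0,0,0.02],"turn":0},
  {"xyz":[0,0,0.012],"turn":0},
  {"xyz":[0,0,0],"turn":0},
])

```text
clock: 11.53
tcp_pos: [0.5479, 0.0825, 0.4202]
orientation: [0.073, 3.136, 0.001]
contact_force: [0.7, 0.5, -1.9]
grip_width: 0.0376
```

```bash
python3 -c "
from h import *
st();f=crop('side',230,180,430,330,4,'s7');crop('top',180,180,380,340,4,'t7')
"
```

```text
t 11.53 tcp [0.5479 0.0825 0.4202] tooly ang 1.5242 zax [ 0.005  0.    -1.   ] F [ 0.7  0.5 -1.9] w 0.0376 q [ 0.45  0.4  -0.91  1.79  0.35  1.12  0.96]
```

View pics/s7.png

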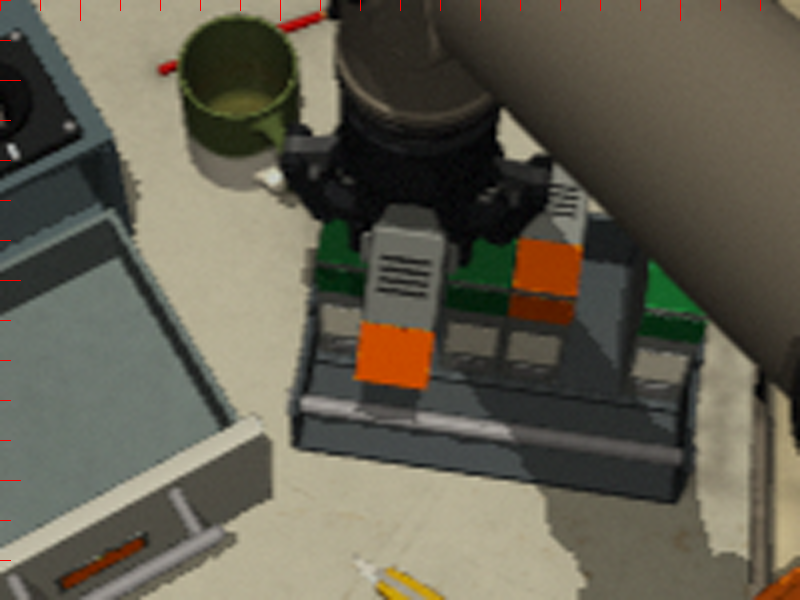

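View pics/t7.png

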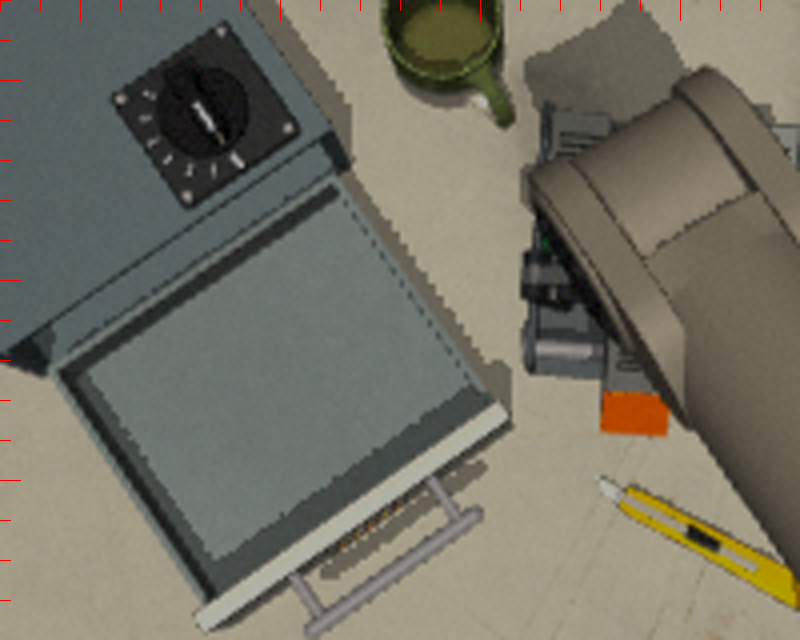

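```bash
python3 -c "
from h import *
g=lambda u,v:(u/4+180,v/4+180)
a=onz('top',g(312,625),.112);b=onz('top',g(476,513),.112);print(a,b,(a+b)/2,np.arctan2(*(b-a)[[1,0]])+np.pi/2)
H=((a+b)/2)[:2];yaw=.622;ux=np.array((np.cos(yaw),np.sin(yaw)));uy=np.array((-ux[1],ux[0]))
F=H+.142*ux;print('floor',F,'opened',np.linalg.norm(H-(.549,.3385)))
for z in (.02,):
  for sx,sy in((-1,-1),(-1,1),(1,1),(1,-1)):
    p=F+.09*sx*ux+.106*sy*uy; q=proj('top',(*p,z)); print(sx,sy,p.round(3),(q-180)*4, (proj('top',(*p,z+.054))-180)*4)
"
```

```text
[0.36302635 0.27452199 0.112     ] [0.43158089 0.17622411 0.112     ] [0.39730362 0.22537305 0.112     ] 0.608989792341651
floor [0.51270912 0.30811102] opened 0.18923397668732225
-1 -1 [0.501 0.17 ] [492.98199105 409.31212214] [490.72915888 403.59327466]
-1 1 [0.378 0.342] [224.47978411 596.374153  ] [211.65754235 597.89893673]
1 1 [0.524 0.447] [ 73.88159847 369.5553372 ] [ 55.45428131 362.30187206]
1 -1 [0.648 0.274] [340.58650117 188.8376056 ] [332.5817504 174.8363777]
```

Emit:
apply_moves([
  {"xyz":[0.001,0.027,0],"turn":-0.113},
  {"xyz":[0.001,0.027,0],"turn":-0.113},
  {"xyz":[0.001,0.027,0],"turn":-0.113},
  {"xyz":[0.001,0.027,0],"turn":-0.113},
  {"xyz":[0.001,0.027,0],"turn":-0.113},
  {"xyz":[0.001,0.027,0],"turn":-0.113},
  {"xyz":[0.001,0.027,0],"turn":-0.113},
  {"xyz":[0.001,0.027,0],"turn":-0.113},
  {"xyz":[0,0,0],"turn":0},
  {"xyz":[0,0,0],"turn":0},
])

```text
clock: 12.47
tcp_pos: [0.5545, 0.2999, 0.4149]
orientation: [-1.43, -2.795, 0.003]
contact_force: [0.2, 0.0, -2.6]
grip_width: 0.0376
```

Emit:
apply_moves([
  {"xyz":[0,0,-0.025],"turn":0},
  {"xyz":[0,0,-0.025],"turn":0},
  {"xyz":[0,0,-0.025],"turn":0},
  {"xyz":[0,0,-0.015],"turn":0},
  {"xyz":[0,0,-0.01],"turn":0},
  {"xyz":[0,0,0],"turn":0},
  {"xyz":[0,0,0],"turn":0},
])

```text
clock: 13.05
tcp_pos: [0.5559, 0.2971, 0.3163]
orientation: [-1.438, -2.793, 0.002]
contact_force: [0.7, -0.2, -1.9]
grip_width: 0.0375
```

```bash
python3 -c "
from h import *
st();f=crop('side',150,180,350,330,4,'s8');crop('top',180,180,380,330,4,'t8')
"
```

```text
t 13.05 tcp [0.5559 0.2971 0.3163] tooly ang 0.6198 zax [-0.001 -0.001 -1.   ] F [ 0.7 -0.2 -1.9] w 0.0375 q [-0.11  0.58 -0.66  1.71  0.42  0.99 -0.31]
```

View pics/s8.png

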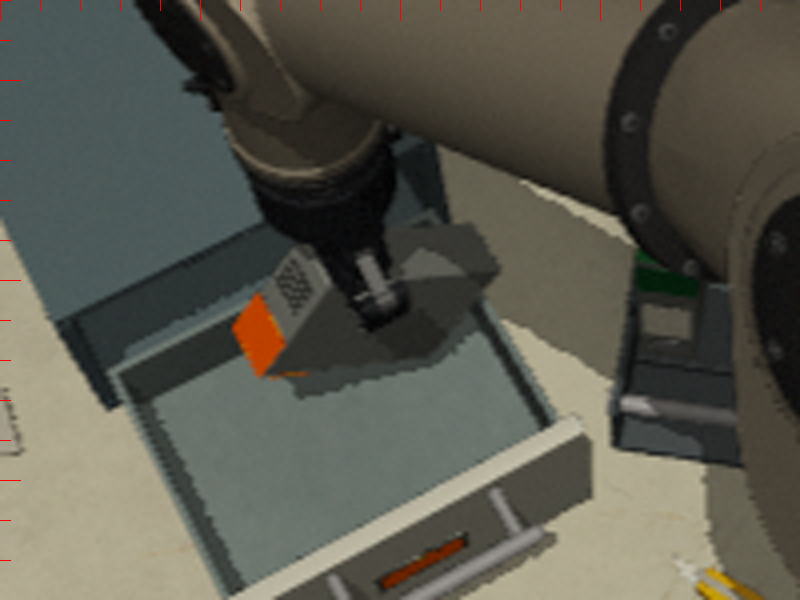

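Emit:
apply_moves([
  {"xyz":[0,0,-0.012],"turn":0},
  {"xyz":[0,0,-0.01],"turn":0},
  {"xyz":[0,0,-0.006],"turn":0},
  {"xyz":[0,0,0],"turn":0},
  {"xyz":[0,0,0],"turn":0},
])

```text
clock: 13.57
tcp_pos: [0.5554, 0.2977, 0.288]
orientation: [-1.437, -2.793, 0.002]
contact_force: [0.5, -0.6, -1.8]
grip_width: 0.0377
```

Emit:
apply_moves([
  {"xyz":[0,0,-0.004],"turn":0},
  {"xyz":[0,0,0],"turn":0},
  {"xyz":[0,0,0],"turn":0},
])

```text
clock: 13.82
tcp_pos: [0.5556, 0.2979, 0.2847]
orientation: [1.437, 2.793, 0.0]
contact_force: [-0.4, 1.3, -2.1]
grip_width: 0.0372
```

Emit:
apply_moves([
  {"xyz":[0,0,-0.004],"turn":0},
  {"xyz":[0,0,0],"turn":0},
  {"xyz":[0,0,0],"turn":0},
])

```text
clock: 14.07
tcp_pos: [0.5553, 0.2991, 0.2813]
orientation: [-1.436, -2.794, -0.004]
contact_force: [-1.4, 3.5, 0.2]
grip_width: 0.0375
```

Emit:
apply_moves([
  {"xyz":[0,0,-0.004],"turn":0},
  {"xyz":[0,0,0],"turn":0},
  {"xyz":[0,0,0],"turn":0},
])

```text
clock: 14.32
tcp_pos: [0.5556, 0.3006, 0.2794]
orientation: [1.435, 2.794, 0.01]
contact_force: [-3.3, 4.4, 11.6]
grip_width: 0.0374
```

Emit:
apply_moves([
  {"xyz":[0,0,0],"turn":0},
  {"xyz":[0,0,0],"turn":0},
  {"xyz":[0,0,0],"turn":0},
  {"xyz":[0,0,0],"turn":0},
  {"xyz":[0,0,0],"turn":0},
  {"xyz":[0,0,0],"turn":0},
], claw=-0.3)

```text
clock: 14.82
tcp_pos: [0.5557, 0.2975, 0.2764]
orientation: [-1.438, -2.793, 0.001]
contact_force: [-0.0, 0.6, -0.0]
grip_width: 0.0554
```

```bash
python3 -c "
from h import *
st();f=crop('side',150,180,350,330,4,'s9')
"
```

```text
t 14.82 tcp [0.5557 0.2975 0.2764] tooly ang 0.6199 zax [-0.    -0.001 -1.   ] F [-0.   0.6 -0. ] w 0.0554 q [-0.13  0.63 -0.64  1.74  0.45  0.93 -0.34]
```

View pics/s9.png

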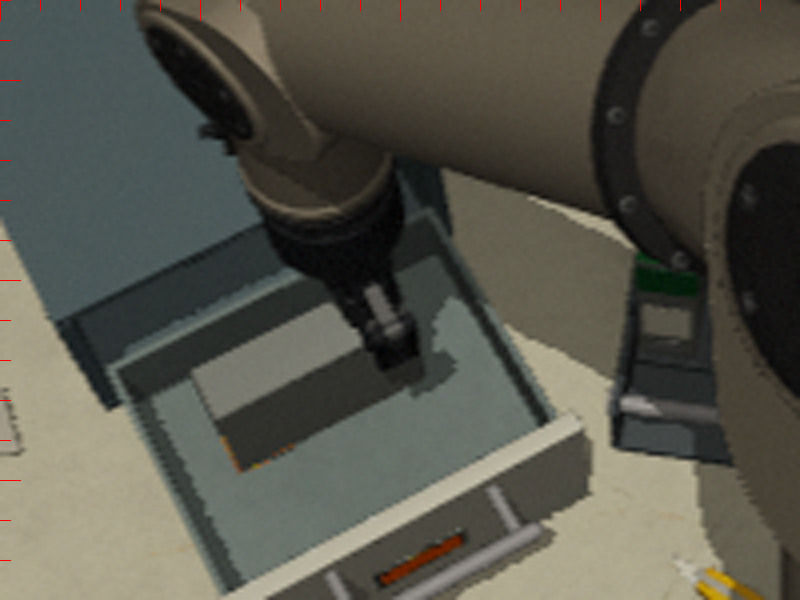

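Emit:
apply_moves([
  {"xyz":[0,0,0.03],"turn":0},
  {"xyz":[0,0,0.04],"turn":0},
  {"xyz":[0,0,0.04],"turn":0},
  {"xyz":[0.0173,-0.0375,0],"turn":-0.0835},
  {"xyz":[0.0173,-0.0375,0],"turn":-0.0835},
  {"xyz":[0.0173,-0.0375,0],"turn":-0.0835},
  {"xyz":[0.0173,-0.0375,0],"turn":-0.0835},
  {"xyz":[0.0173,-0.0375,0],"turn":-0.0835},
  {"xyz":[0.0173,-0.0375,0],"turn":-0.0835},
  {"xyz":[0.0173,-0.0375,0],"turn":-0.0835},
  {"xyz":[0.0173,-0.0375,0],"turn":-0.0835},
  {"xyz":[0,0,0],"turn":0},
], claw=1)

```text
clock: 15.87
tcp_pos: [0.6965, -0.0137, 0.3859]
orientation: [2.288, 2.144, -0.006]
contact_force: [0.1, -2.5, -0.8]
grip_width: -0.0001
```

```bash
python3 -c "
from h import *
st();f=crop('side',230,160,430,310,4,'s10')
"
```

```text
t 15.87 tcp [ 0.6965 -0.0137  0.3859] tooly ang -0.0649 zax [ 0.001 -0.007 -1.   ] F [ 0.1 -2.5 -0.8] w -0.0001 q [ 0.24  0.57 -0.46  1.49  0.28  1.14 -0.34]
```

View pics/s10.png

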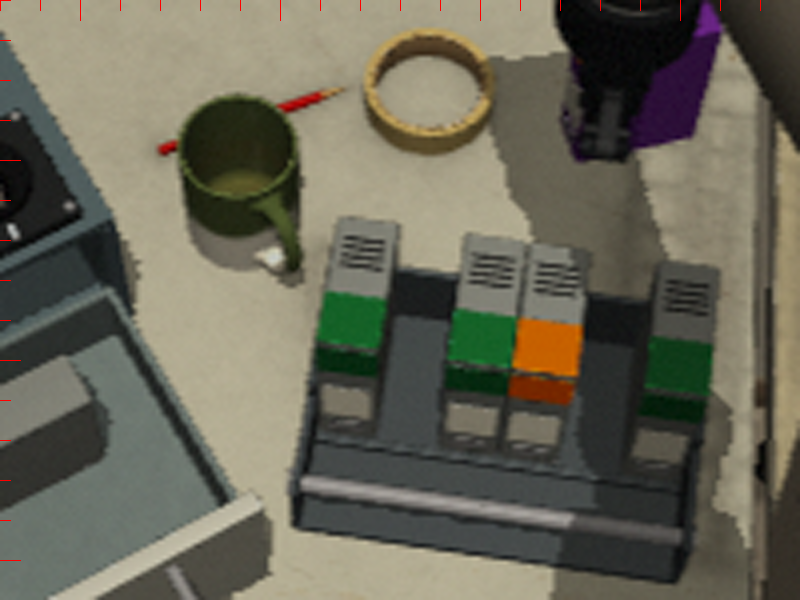

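Emit:
apply_moves([
  {"xyz":[0,0,-0.02],"turn":0},
  {"xyz":[0,0,-0.02],"turn":0},
  {"xyz":[0,0,0],"turn":0},
  {"xyz":[0,0,0],"turn":0},
])

```text
clock: 16.25
tcp_pos: [0.6934, -0.0012, 0.3458]
orientation: [-2.27, -2.168, 0.003]
contact_force: [1.0, 0.1, 0.9]
grip_width: -0.0001
```

```bash
python3 -c "
from h import *
st()
f=grab_frame('side');hsv=cv2.cvtColor(f,cv2.COLOR_RGB2HSV)
m=cv2.inRange(hsv,(8,180,200),(20,255,255))
n,l,s,c=cv2.connectedComponentsWithStats(m)
for i in range(1,n):
    if s[i,4]>50: print(s[i],c[i],onz('side',c[i],.138).round(4))
"
```

```text
t 16.25 tcp [ 0.6934 -0.0012  0.3458] tooly ang -0.0459 zax [-0.003  0.    -1.   ] F [1.  0.1 0.9] w -0.0001 q [ 0.22  0.6  -0.46  1.53  0.29  1.08 -0.36]
```

Emit:
apply_moves([
  {"xyz":[0.001,-0.001,-0.025],"turn":0},
  {"xyz":[0,0,-0.025],"turn":0},
  {"xyz":[0,0,-0.013],"turn":0},
  {"xyz":[0,0,0],"turn":0},
  {"xyz":[0,0,0],"turn":0},
])

```text
clock: 16.72
tcp_pos: [0.6952, -0.0028, 0.2843]
orientation: [-2.273, -2.168, -0.0]
contact_force: [-0.7, 0.0, 1.9]
grip_width: -0.0
```

```bash
python3 -c "
from h import *
st();f=crop('side',290,180,430,300,5,'s11')
"
```

```text
t 16.72 tcp [ 0.6952 -0.0028  0.2843] tooly ang -0.0474 zax [-0.  0. -1.] F [-0.7  0.   1.9] w -0.0 q [ 0.21  0.67 -0.44  1.57  0.33  0.97 -0.38]
```

View pics/s11.png

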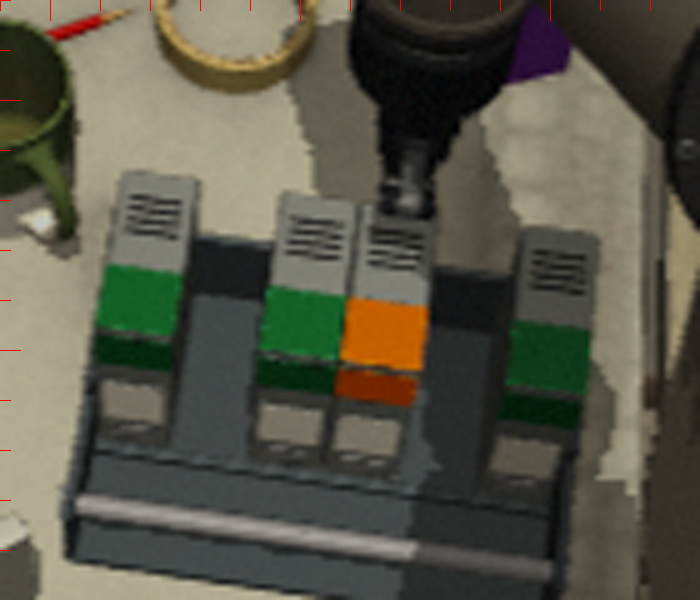

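Emit:
apply_moves([
  {"xyz":[-0.006,0.003,0],"turn":0},
  {"xyz":[-0.006,0.0003,0],"turn":0},
  {"xyz":[-0.006,0.0003,0],"turn":0},
  {"xyz":[-0.006,0.0003,0],"turn":0},
  {"xyz":[-0.006,0.0003,0],"turn":0},
  {"xyz":[-0.006,0.0003,0],"turn":0},
  {"xyz":[-0.006,0.0003,0],"turn":0},
  {"xyz":[-0.006,0.0003,0],"turn":0},
])

```text
clock: 17.43
tcp_pos: [0.6506, 0.0022, 0.2893]
orientation: [2.267, 2.16, 0.019]
contact_force: [8.1, -0.7, 19.4]
grip_width: 0.0003
```

Emit:
apply_moves([
  {"xyz":[-0.004,0.0002,0],"turn":0},
  {"xyz":[-0.004,0.0002,0],"turn":0},
  {"xyz":[-0.004,0.0002,0],"turn":0},
  {"xyz":[-0.004,0.0002,0],"turn":0},
  {"xyz":[-0.003,0.0002,0],"turn":0},
  {"xyz":[0,0,0],"turn":0},
  {"xyz":[0,0,0],"turn":0},
])

```text
clock: 18.02
tcp_pos: [0.6275, 0.0029, 0.2846]
orientation: [2.273, 2.167, 0.0]
contact_force: [-1.2, 0.4, -0.7]
grip_width: -0.0
```

Emit:
apply_moves([
  {"xyz":[0.005,0,0.03],"turn":0},
  {"xyz":[0,0,0.04],"turn":0},
  {"xyz":[0,0,0.04],"turn":0.11},
  {"xyz":[-0.007,0,0],"turn":0.12},
  {"xyz":[-0.007,0,0],"turn":0.12},
  {"xyz":[-0.007,0,0],"turn":0.12},
  {"xyz":[-0.007,0,0],"turn":0.12},
  {"xyz":[-0.007,0,0],"turn":0.12},
  {"xyz":[-0.007,0,0],"turn":0.12},
  {"xyz":[-0.007,0,0],"turn":0.12},
  {"xyz":[-0.007,0,0],"turn":0.12},
  {"xyz":[-0.007,0.002,0],"turn":0.12},
], claw=-0.7)

```text
clock: 19.02
tcp_pos: [0.5687, 0.0044, 0.3925]
orientation: [-0.659, -3.069, 0.002]
contact_force: [0.7, -0.3, 0.1]
grip_width: 0.0727
```

Emit:
apply_moves([
  {"xyz":[-0.005,0,0],"turn":0.12},
  {"xyz":[0,0,0],"turn":0.12},
  {"xyz":[0,0,0],"turn":0.12},
  {"xyz":[0,0,0],"turn":0.02},
  {"xyz":[0,0,0],"turn":0},
])

```text
clock: 19.43
tcp_pos: [0.5644, 0.0047, 0.3928]
orientation: [-0.079, -3.138, -0.0]
contact_force: [-0.4, 0.2, -1.3]
grip_width: 0.0727
```

```bash
python3 -c "
from h import *
st();f=crop('side',290,180,430,300,5,'s12')
A=np.array((.6278,.0009));ux=np.array((.9989,-.046))
for dx,z in((-144,.092),(-87,.159)):
  p=A+ux*dx/1000; print((proj('side',(*p,z))-(290,180))*5)
"
```

```text
t 19.43 tcp [0.5644 0.0047 0.3928] tooly ang 1.5203 zax [-0.002  0.    -1.   ] F [-0.4  0.2 -1.3] w 0.0727 q [ 0.55  0.44 -0.87  1.79  0.37  1.09  1.07]
[350.21075913 602.38982553]
[375.16291461 432.56842368]
```

View pics/s12.png

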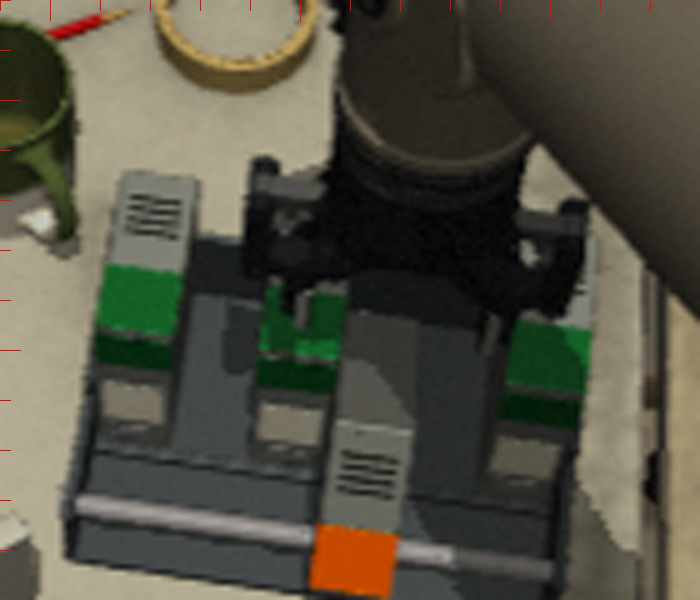

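Emit:
apply_moves([
  {"xyz":[-0.001,0,-0.03],"turn":0},
  {"xyz":[0,0,-0.03],"turn":0},
  {"xyz":[0,0,-0.03],"turn":0},
  {"xyz":[0,0,-0.02],"turn":0},
  {"xyz":[0,0,-0.014],"turn":0},
  {"xyz":[0,0,0],"turn":0},
  {"xyz":[0,0,0],"turn":0},
])

```text
clock: 20.07
tcp_pos: [0.5641, 0.0052, 0.2697]
orientation: [-0.078, -3.14, -0.0]
contact_force: [-0.3, -0.0, 0.6]
grip_width: 0.0724
```

Emit:
apply_moves([
  {"xyz":[0,0,0],"turn":0},
  {"xyz":[0,0,0],"turn":0},
  {"xyz":[0,0,0],"turn":0},
  {"xyz":[0,0,0],"turn":0},
  {"xyz":[0,0,0],"turn":0},
  {"xyz":[0,0,0],"turn":0},
], claw=0.4, squeeze=60)

```text
clock: 20.57
tcp_pos: [0.5647, 0.0051, 0.271]
orientation: [0.077, 3.138, -0.0]
contact_force: [-0.4, -0.4, 6.5]
grip_width: 0.0374
```

Emit:
apply_moves([
  {"xyz":[0,0,0.008],"turn":0},
  {"xyz":[-0.001,0,0.012],"turn":0},
  {"xyz":[-0.003,0,0.016],"turn":0},
  {"xyz":[-0.004,0,0.02],"turn":0},
  {"xyz":[-0.004,0,0.02],"turn":0},
  {"xyz":[-0.004,0,0.02],"turn":0},
  {"xyz":[-0.004,0,0.02],"turn":0},
  {"xyz":[0,0,0.02],"turn":0},
  {"xyz":[0,0,0.012],"turn":0},
  {"xyz":[0,0,0],"turn":0},
])

```text
clock: 21.4
tcp_pos: [0.5445, 0.0056, 0.4213]
orientation: [0.076, 3.135, -0.0]
contact_force: [0.7, -0.3, -2.8]
grip_width: 0.0379
```

```bash
python3 -c "
from h import *
st();f=crop('side',150,180,350,330,4,'s13',); crop('side',290,160,430,280,4,'s13b',f)
g=crop('top',180,180,340,340,4,'t13'); cv2.imwrite('pics/both.png',np.hstack([cv2.imread('pics/s13b.png')[:480],cv2.imread('pics/t13.png')[:480,:240]]) )
"
```

```text
t 21.4 tcp [0.5445 0.0056 0.4213] tooly ang 1.5223 zax [ 0.005 -0.    -1.   ] F [ 0.7 -0.3 -2.8] w 0.0379 q [ 0.6   0.38 -0.9   1.81  0.33  1.11  1.1 ]
```

View pics/s13b.png

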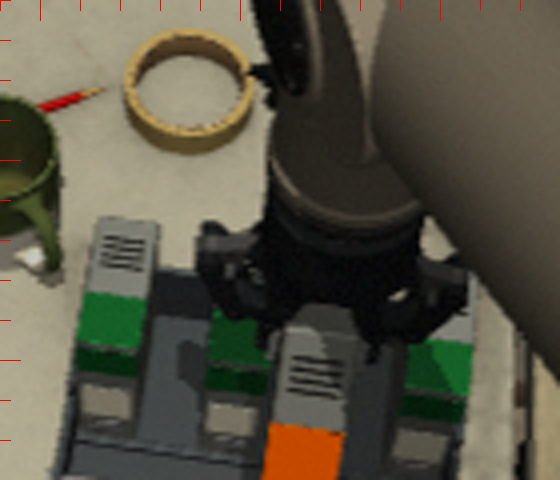

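View pics/t13.png

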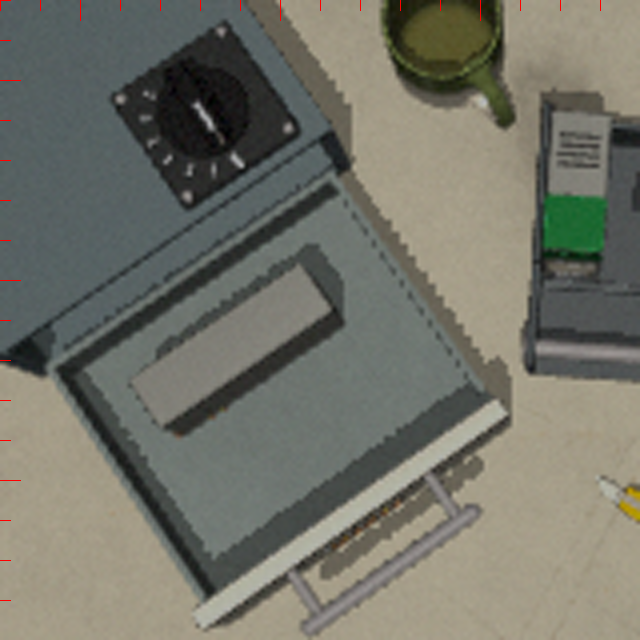

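```bash
python3 -c "
from h import *
p=onz('top',(239.25,267),.106)[:2]
F=np.array((.5127,.3081));yaw=.618;ux=np.array((np.cos(yaw),np.sin(yaw)));uy=np.array((-ux[1],ux[0]))
d=p-F;xa=d@ux;print(p,xa,d@uy)
t=F+(xa-.070)*ux-.033*uy;print(t,xa-.07)
"
```

```text
[0.53169157 0.32717097] 0.02652870794397478 0.004539749414417853
[0.49638961 0.25601618] -0.04347129205602523
```

Emit:
apply_moves([
  {"xyz":[-0.0058,0.0315,0],"turn":-0.113},
  {"xyz":[-0.0058,0.0315,0],"turn":-0.113},
  {"xyz":[-0.0058,0.0315,0],"turn":-0.113},
  {"xyz":[-0.0058,0.0315,0],"turn":-0.113},
  {"xyz":[-0.0058,0.0315,0],"turn":-0.113},
  {"xyz":[-0.0058,0.0315,0],"turn":-0.113},
  {"xyz":[-0.0058,0.0315,0],"turn":-0.113},
  {"xyz":[-0.0058,0.0315,0],"turn":-0.113},
  {"xyz":[0,0,-0.01],"turn":0},
  {"xyz":[0,0,0],"turn":0},
  {"xyz":[0,0,0],"turn":0},
])

```text
clock: 22.42
tcp_pos: [0.4973, 0.2565, 0.4059]
orientation: [-1.437, -2.792, 0.005]
contact_force: [-0.2, -1.3, -2.7]
grip_width: 0.0373
```

Emit:
apply_moves([
  {"xyz":[0,0,-0.025],"turn":0},
  {"xyz":[0,0,-0.025],"turn":0},
  {"xyz":[0,0,-0.02],"turn":0},
  {"xyz":[0,0,-0.015],"turn":0},
  {"xyz":[0,0,-0.01],"turn":0},
  {"xyz":[0,0,0],"turn":0},
  {"xyz":[0,0,0],"turn":0},
])

```text
clock: 23.0
tcp_pos: [0.498, 0.2562, 0.3126]
orientation: [-1.442, -2.791, 0.001]
contact_force: [0.3, 0.6, -1.8]
grip_width: 0.0373
```

```bash
python3 -c "
from h import *
st();f=crop('side',150,180,350,330,4,'s14')
"
```

```text
t 23.0 tcp [0.498  0.2562 0.3126] tooly ang 0.6172 zax [-0.001 -0.    -1.   ] F [ 0.3  0.6 -1.8] w 0.0373 q [-0.03  0.49 -0.72  1.88  0.4   0.92 -0.32]
```

View pics/s14.png

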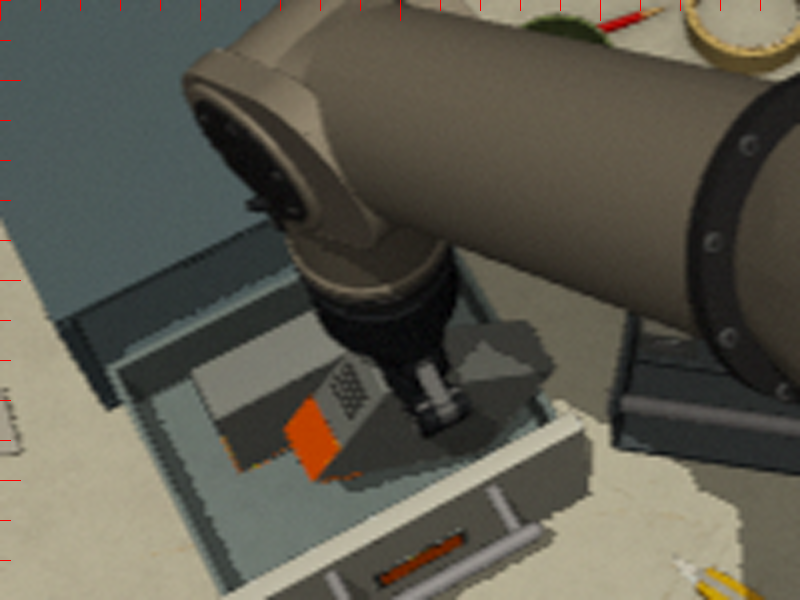

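The second cassette hangs tilted beside the first (crop about (400,400)), clear of the walls. I lower it until it touches.

Emit:
apply_moves([
  {"xyz":[0,0,-0.012],"turn":0},
  {"xyz":[0,0,-0.01],"turn":0},
  {"xyz":[0,0,-0.006],"turn":0},
  {"xyz":[0,0,-0.003],"turn":0},
  {"xyz":[0,0,0],"turn":0},
  {"xyz":[0,0,0],"turn":0},
])

```text
clock: 23.55
tcp_pos: [0.4976, 0.2575, 0.2817]
orientation: [-1.439, -2.792, -0.001]
contact_force: [-0.2, 1.2, -0.7]
grip_width: 0.0372
```

Emit:
apply_moves([
  {"xyz":[0,0,-0.004],"turn":0},
  {"xyz":[0,0,0],"turn":0},
  {"xyz":[0,0,0],"turn":0},
])

```text
clock: 23.8
tcp_pos: [0.4989, 0.2595, 0.2809]
orientation: [1.437, 2.79, 0.011]
contact_force: [-0.3, 2.7, 14.7]
grip_width: 0.0373
```

Emit:
apply_moves([
  {"xyz":[0,0,0],"turn":0},
  {"xyz":[0,0,0],"turn":0},
  {"xyz":[0,0,0],"turn":0},
  {"xyz":[0,0,0],"turn":0},
  {"xyz":[0,0,0],"turn":0},
  {"xyz":[0,0,0],"turn":0},
], claw=-0.14)

```text
clock: 24.3
tcp_pos: [0.4976, 0.2567, 0.2774]
orientation: [-1.44, -2.792, 0.001]
contact_force: [0.6, 0.1, -0.2]
grip_width: 0.0488
```

Emit:
apply_moves([
  {"xyz":[0,0,0.02],"turn":0},
  {"xyz":[0,0,0.03],"turn":0},
  {"xyz":[0,0,0.03],"turn":0},
  {"xyz":[0,0,0.03],"turn":0},
  {"xyz":[0,0,0.02],"turn":0},
])

```text
clock: 24.72
tcp_pos: [0.4977, 0.2574, 0.4104]
orientation: [1.439, 2.791, 0.003]
contact_force: [1.4, 1.2, 0.2]
grip_width: 0.0489
```

```bash
python3 -c "
from h import *
st();f=crop('side',150,180,350,330,4,'s15');crop('top',180,180,340,340,4,'t15')
"
```

```text
t 24.72 tcp [0.4977 0.2574 0.4104] tooly ang 0.6186 zax [ 0.002  0.001 -1.   ] F [1.4 1.2 0.2] w 0.0489 q [ 0.02  0.38 -0.77  1.79  0.3   1.09 -0.23]
```

View pics/s15.png

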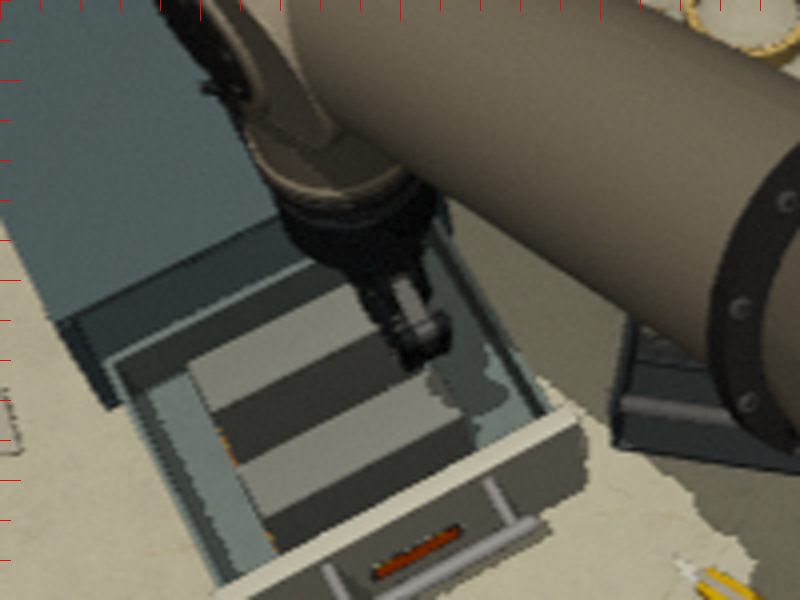

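View pics/t15.png

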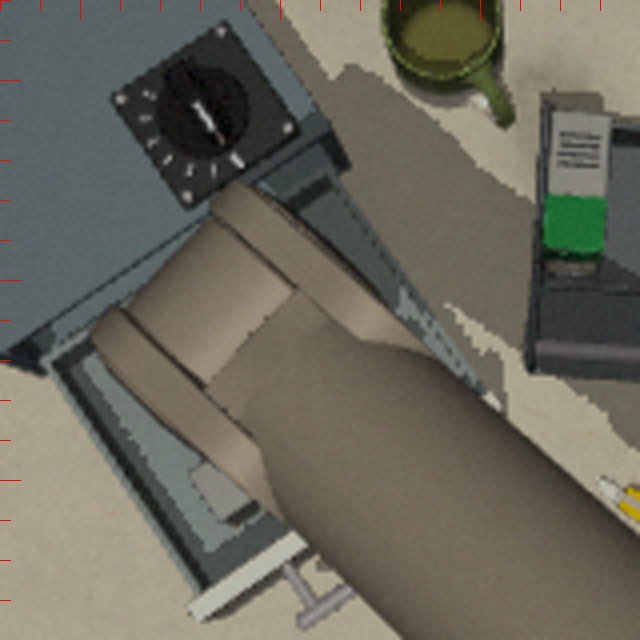

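Emit:
apply_moves([
  {"xyz":[-0.025,-0.0075,0],"turn":0},
  {"xyz":[-0.025,-0.0075,0],"turn":0},
  {"xyz":[-0.025,-0.0075,0],"turn":0},
  {"xyz":[-0.022,-0.007,0],"turn":0},
  {"xyz":[0,0,-0.03],"turn":0},
  {"xyz":[0,0,-0.03],"turn":0},
  {"xyz":[0,0,-0.03],"turn":0},
  {"xyz":[0,0,-0.012],"turn":0},
  {"xyz":[0,0,0],"turn":0},
  {"xyz":[0,0,0],"turn":0},
], claw=0.3)

```text
clock: 25.65
tcp_pos: [0.4006, 0.2277, 0.3055]
orientation: [-1.439, -2.791, 0.001]
contact_force: [-0.3, -0.4, 0.9]
grip_width: 0.0299
```

```bash
python3 -c "
from h import *
st();f=crop('side',170,230,330,350,5,'s16')
"
```

```text
t 25.65 tcp [0.4006 0.2277 0.3055] tooly ang 0.6189 zax [-0.002 -0.    -1.   ] F [-0.3 -0.4  0.9] w 0.0299 q [ 0.01  0.36 -0.78  2.11  0.35  0.81 -0.36]
```

View pics/s16.png

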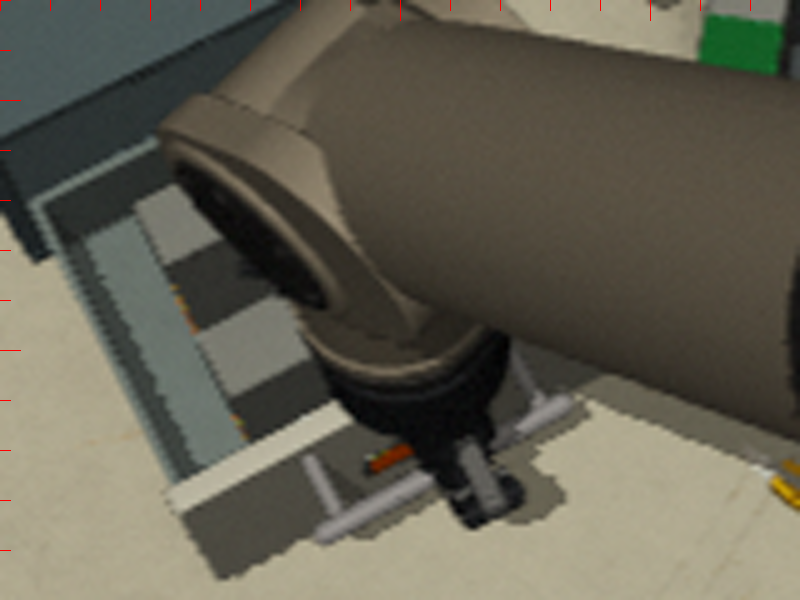

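```bash
python3 -c "
from h import *
a=onz('side',(234.6,336.6),.112);b=onz('side',(284.6,310.4),.112);print(a,b,(a+b)/2,np.linalg.norm(a-b))
"
```

```text
[0.36388574 0.27903981 0.112     ] [0.4353181  0.17708995 0.112     ] [0.39960192 0.22806488 0.112     ] 0.1244843592774104
```

Handle centre is at (0.400, 0.228), which matches the tool position. I go down, grip and push shut.

Emit:
apply_moves([
  {"xyz":[0,0,-0.015],"turn":0},
  {"xyz":[0,0,-0.012],"turn":0},
  {"xyz":[0,0,-0.008],"turn":0},
  {"xyz":[0,0,0],"turn":0},
  {"xyz":[0,0,0],"turn":0},
])

```text
clock: 26.12
tcp_pos: [0.4006, 0.2275, 0.2708]
orientation: [-1.44, -2.792, 0.0]
contact_force: [0.5, 0.4, 0.4]
grip_width: 0.0299
```

Emit:
apply_moves([
  {"xyz":[0,0,0],"turn":0},
  {"xyz":[0,0,0],"turn":0},
  {"xyz":[0,0,0],"turn":0},
  {"xyz":[0,0,0],"turn":0},
], claw=0.85, squeeze=30)

```text
clock: 26.45
tcp_pos: [0.401, 0.2279, 0.2715]
orientation: [1.44, 2.791, 0.002]
contact_force: [-1.0, -0.8, 5.6]
grip_width: 0.0096
```

Emit:
apply_moves([
  {"xyz":[0.0081,0.0058,0],"turn":0},
  {"xyz":[0.0163,0.0116,0],"turn":0},
  {"xyz":[0.0163,0.0116,0],"turn":0},
  {"xyz":[0.0163,0.0116,0],"turn":0},
  {"xyz":[0.0163,0.0116,0],"turn":0},
  {"xyz":[0.0163,0.0116,0],"turn":0},
  {"xyz":[0.0163,0.0116,0],"turn":0},
  {"xyz":[0.0163,0.0116,0],"turn":0},
  {"xyz":[0.0122,0.0087,0],"turn":0},
  {"xyz":[0.0081,0.0058,0],"turn":0},
  {"xyz":[0.0024,0.0017,0],"turn":0},
  {"xyz":[0,0,0],"turn":0},
])

```text
clock: 27.45
tcp_pos: [0.5456, 0.3324, 0.2716]
orientation: [-1.439, -2.792, -0.005]
contact_force: [-1.5, 2.5, 5.2]
grip_width: 0.0094
```

```bash
python3 -c "
from h import *
st();f=crop('side',120,140,320,290,4,'s17')
"
```

```text
t 27.45 tcp [0.5456 0.3324 0.2716] tooly ang 0.6192 zax [ 0.001  0.003 -1.   ] F [-1.5  2.5  5.2] w 0.0094 q [-0.18  0.65 -0.66  1.72  0.48  0.93 -0.41]
```

View pics/s17.png

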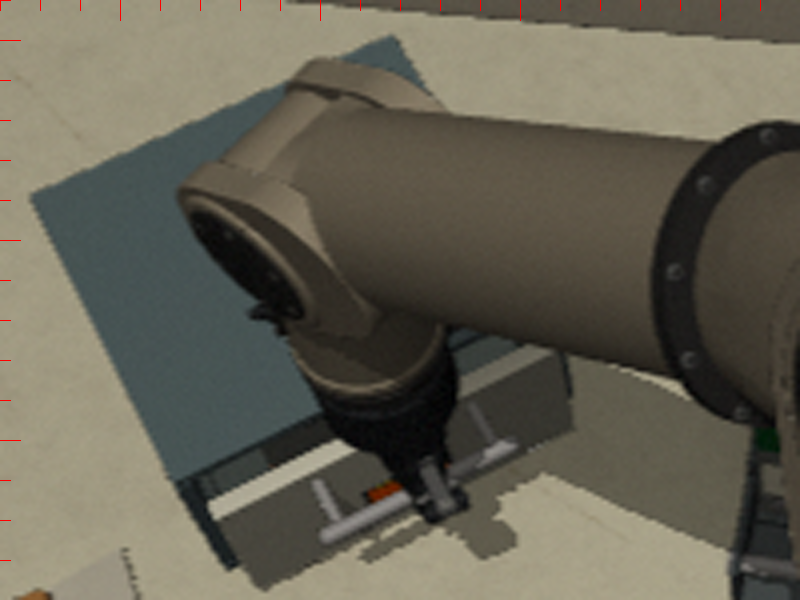

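Emit:
apply_moves([
  {"xyz":[0.0033,0.0023,0],"turn":0},
  {"xyz":[0.0033,0.0023,0],"turn":0},
  {"xyz":[0,0,0],"turn":0},
])

```text
clock: 27.75
tcp_pos: [0.5516, 0.3367, 0.2716]
orientation: [-1.438, -2.792, -0.004]
contact_force: [-1.3, 3.9, 6.0]
grip_width: 0.0098
```

Emit:
apply_moves([
  {"xyz":[0.0025,0.0017,0],"turn":0},
  {"xyz":[0,0,0],"turn":0},
])

```text
clock: 27.92
tcp_pos: [0.5538, 0.3384, 0.2716]
orientation: [-1.438, -2.792, -0.004]
contact_force: [-2.8, 4.6, 6.4]
grip_width: 0.0096
```

Emit:
apply_moves([
  {"xyz":[0.0025,0.0017,0],"turn":0},
  {"xyz":[0,0,0],"turn":0},
])

```text
clock: 28.08
tcp_pos: [0.5563, 0.3401, 0.2716]
orientation: [-1.438, -2.792, -0.004]
contact_force: [-2.1, 3.3, 5.2]
grip_width: 0.0095
```

```bash
python3 -c "
from h import *
st();f=crop('side',120,140,320,290,4,'s18')
"
```

```text
t 28.08 tcp [0.5563 0.3401 0.2716] tooly ang 0.6197 zax [-0.     0.003 -1.   ] F [-2.1  3.3  5.2] w 0.0095 q [-0.19  0.67 -0.66  1.69  0.48  0.95 -0.41]
```

View pics/s18.png

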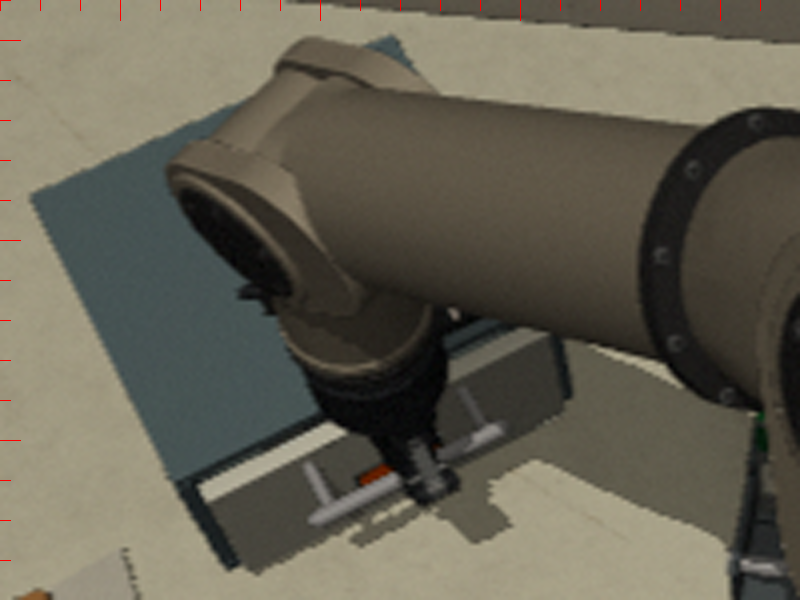

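Emit:
apply_moves([
  {"xyz":[0.0025,0.0017,0],"turn":0},
  {"xyz":[0.0025,0.0017,0],"turn":0},
  {"xyz":[0,0,0],"turn":0},
])

```text
clock: 28.38
tcp_pos: [0.5612, 0.3437, 0.2716]
orientation: [-1.437, -2.792, -0.004]
contact_force: [-1.8, 5.0, 4.9]
grip_width: 0.0097
```

Emit:
apply_moves([
  {"xyz":[0,0,0],"turn":0},
  {"xyz":[0,0,0],"turn":0},
  {"xyz":[0,0,0],"turn":0},
  {"xyz":[0,0,0],"turn":0},
], claw=0.35)

```text
clock: 28.72
tcp_pos: [0.5622, 0.341, 0.2701]
orientation: [1.442, 2.791, -0.003]
contact_force: [0.1, 0.8, -0.6]
grip_width: 0.0275
```

Emit:
apply_moves([
  {"xyz":[0,0,0.02],"turn":0},
  {"xyz":[0,0,0.03],"turn":0},
  {"xyz":[0,0,0.04],"turn":0},
  {"xyz":[0,0,0.04],"turn":0},
])

```text
clock: 29.05
tcp_pos: [0.562, 0.3412, 0.401]
orientation: [-1.44, -2.791, 0.004]
contact_force: [1.8, 0.2, 0.6]
grip_width: 0.0276
```

```bash
python3 -c "
from h import *
st();f=crop('side',120,140,320,290,4,'s19')
crop('top',120,130,280,290,4,'t19')
"
```

```text
t 29.05 tcp [0.562  0.3412 0.401 ] tooly ang 0.6179 zax [-0.002 -0.002 -1.   ] F [1.8 0.2 0.6] w 0.0276 q [-0.15  0.55 -0.72  1.57  0.38  1.17 -0.32]
```

View pics/s19.png

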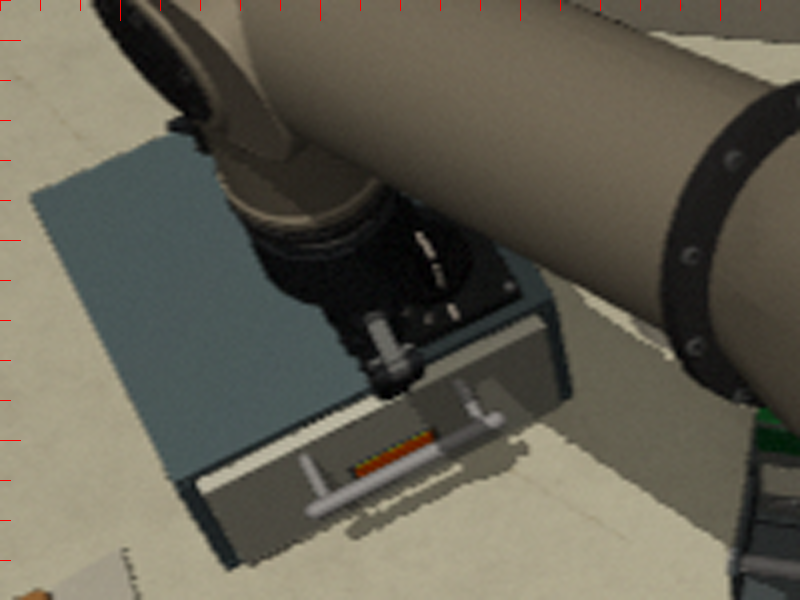

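View pics/t19.png

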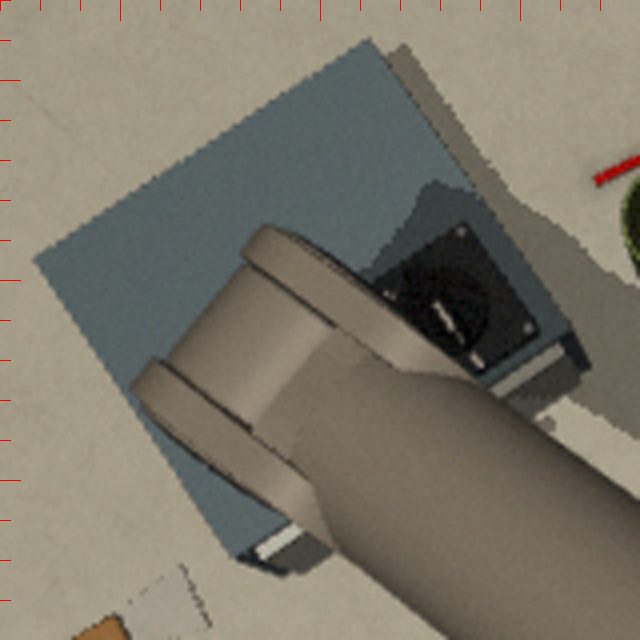

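```bash
python3 -c "
from h import *
g=lambda u,v:(u/4+120,v/4+140)
a=onz('side',g(310,510),.112);b=onz('side',g(500,422),.112);print(a,b,(a+b)/2,np.linalg.norm(a-b))
"
```

```text
[0.52013318 0.39448811 0.112     ] [0.58871064 0.29292249 0.112     ] [0.55442191 0.3437053  0.112     ] 0.12254976083971734
```

Emit:
apply_moves([
  {"xyz":[-0.0182,-0.0088,0],"turn":0},
  {"xyz":[-0.0182,-0.0088,0],"turn":0},
  {"xyz":[0,0,-0.03],"turn":0},
  {"xyz":[0,0,-0.03],"turn":0},
  {"xyz":[0,0,-0.03],"turn":0},
  {"xyz":[0,0,-0.025],"turn":0},
  {"xyz":[0,0,-0.015],"turn":0},
  {"xyz":[0,0,0],"turn":0},
  {"xyz":[0,0,0],"turn":0},
], claw=1)

```text
clock: 29.9
tcp_pos: [0.5257, 0.3244, 0.2704]
orientation: [-1.44, -2.791, 0.001]
contact_force: [0.4, 0.6, 0.2]
grip_width: 0.0002
```

Emit:
apply_moves([
  {"xyz":[0.0057,0.0041,0],"turn":0},
  {"xyz":[0.0057,0.0041,0],"turn":0},
  {"xyz":[0.0041,0.0029,0],"turn":0},
  {"xyz":[0,0,0],"turn":0},
])

```text
clock: 30.23
tcp_pos: [0.5426, 0.3366, 0.272]
orientation: [1.44, 2.791, 0.005]
contact_force: [-0.5, -0.1, -0.1]
grip_width: 0.0001
```

Emit:
apply_moves([
  {"xyz":[0.0041,0.0029,0],"turn":0},
  {"xyz":[0,0,0],"turn":0},
  {"xyz":[0,0,0],"turn":0},
])

```text
clock: 30.48
tcp_pos: [0.5455, 0.3386, 0.2708]
orientation: [1.44, 2.792, 0.001]
contact_force: [-0.6, 0.0, 0.4]
grip_width: -0.0006
```

Emit:
apply_moves([
  {"xyz":[0.0041,0.0029,0],"turn":0},
  {"xyz":[0.0024,0.0017,0],"turn":0},
  {"xyz":[0,0,0],"turn":0},
])

```text
clock: 30.73
tcp_pos: [0.551, 0.3426, 0.2703]
orientation: [-1.44, -2.791, 0.007]
contact_force: [-5.3, -4.2, 4.4]
grip_width: 0.0003
```

```bash
python3 -c "
from h import *
st();f=crop('side',120,140,320,290,4,'s20')
"
```

```text
t 30.73 tcp [0.551  0.3426 0.2703] tooly ang 0.6183 zax [-0.003 -0.003 -1.   ] F [-5.3 -4.2  4.4] w 0.0003 q [-0.19  0.67 -0.66  1.69  0.48  0.95 -0.42]
```

View pics/s20.png

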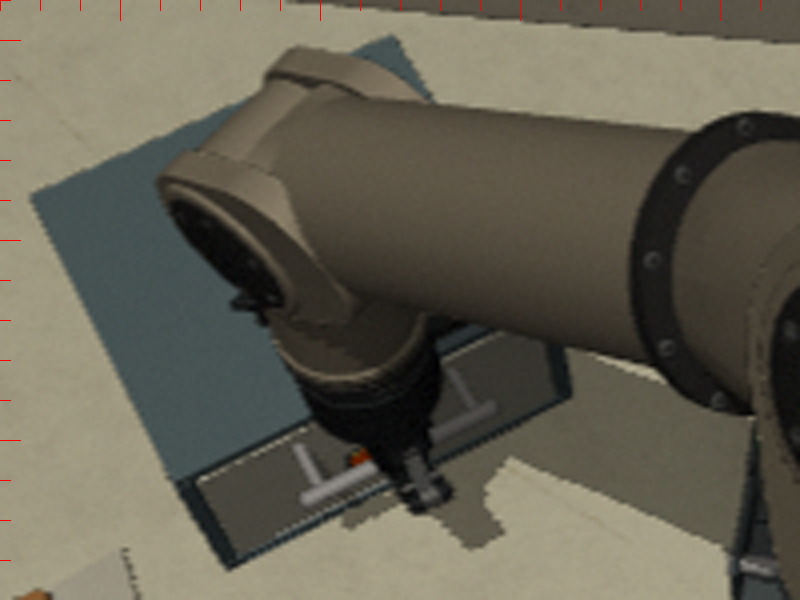

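The white strip has gone under the cabinet roof and the handle's left end has moved to crop (305,498). So the drawer started about 2 cm open. I keep pushing to its stop.

Emit:
apply_moves([
  {"xyz":[0.0024,0.0017,0],"turn":0},
  {"xyz":[0,0,0],"turn":0},
  {"xyz":[0,0,0],"turn":0},
])

```text
clock: 31.03
tcp_pos: [0.5519, 0.3434, 0.2701]
orientation: [-1.438, -2.79, 0.015]
contact_force: [-11.5, -9.4, 10.2]
grip_width: -0.0
```

Emit:
apply_moves([
  {"xyz":[0.0024,0.0017,0],"turn":0},
  {"xyz":[0,0,0],"turn":0},
  {"xyz":[0,0,0],"turn":0},
])

```text
clock: 31.28
tcp_pos: [0.5528, 0.3443, 0.2699]
orientation: [-1.437, -2.788, 0.023]
contact_force: [-18.3, -14.3, 16.4]
grip_width: -0.0002
```

Emit:
apply_moves([
  {"xyz":[-0.0081,-0.0058,0],"turn":0},
  {"xyz":[-0.0122,-0.0087,0],"turn":0},
  {"xyz":[0,0,0.03],"turn":0},
  {"xyz":[0,0,0.04],"turn":0},
  {"xyz":[0,0,0.04],"turn":0},
  {"xyz":[0,0,0.02],"turn":0},
  {"xyz":[-0.01,-0.03,0],"turn":0},
  {"xyz":[-0.01,-0.03,0],"turn":0},
  {"xyz":[0,-0.03,0],"turn":0},
  {"xyz":[0,-0.03,0],"turn":0},
  {"xyz":[0,0,0],"turn":0},
])

```text
clock: 32.2
tcp_pos: [0.5176, 0.2056, 0.4003]
orientation: [1.45, 2.784, -0.007]
contact_force: [0.5, -0.7, -1.1]
grip_width: 0.0001
```

```bash
python3 -c "
from h import *
st();f=crop('side',120,140,280,290,4,'s21');crop('side',200,180,265,235,12,'s21d',f)
f=crop('top',200,160,270,220,11,'t21d')
"
```

```text
t 32.2 tcp [0.5176 0.2056 0.4003] tooly ang 0.6107 zax [ 0.    -0.005 -1.   ] F [ 0.5 -0.7 -1.1] w 0.0001 q [ 0.1   0.38 -0.75  1.81  0.3   1.07 -0.14]
```

View pics/s21.png

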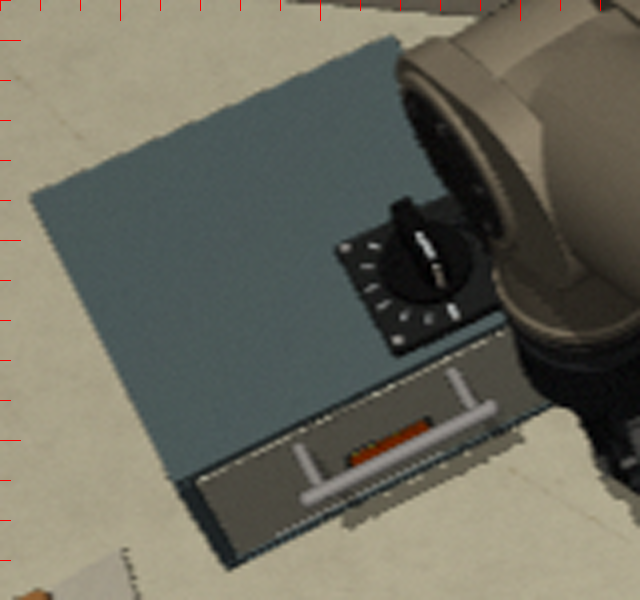

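View pics/s21d.png

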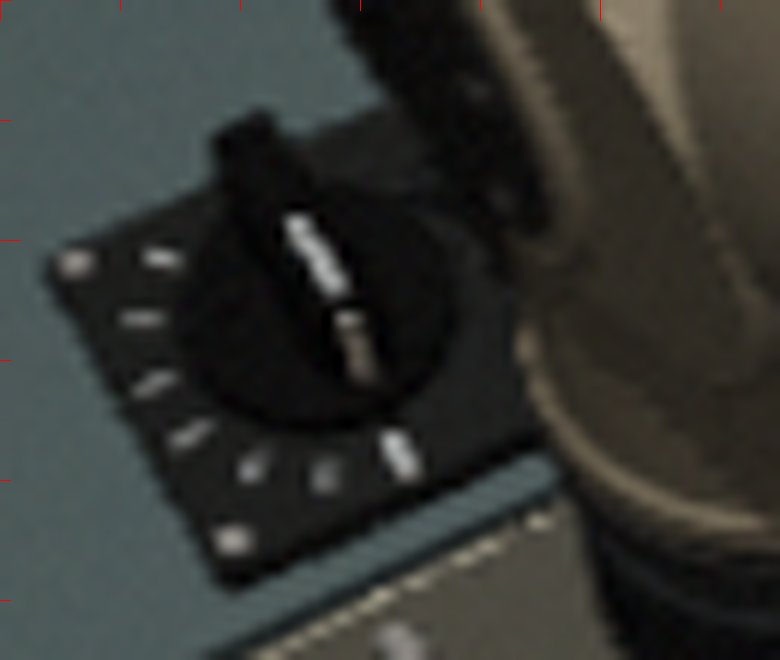

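View pics/t21d.png

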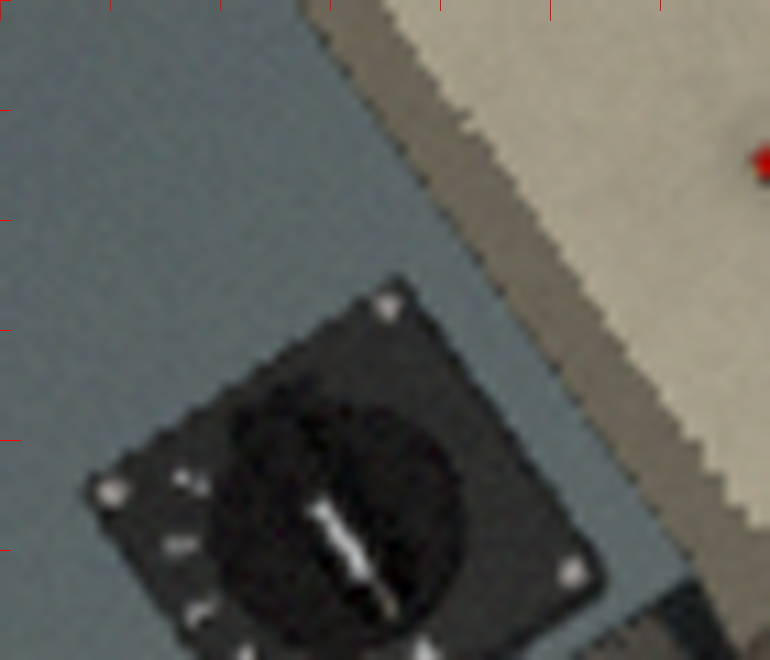

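```bash
python3 -c "
from h import *
C=np.array((.672,.3466));ux=np.array((np.cos(.621),np.sin(.621)))
for z in (.17,.18,.19,.2): print(z,proj('side',(*(C-.025*ux),z)),proj('top',(*(C-.025*ux),z)),proj('side',(*(C+.025*ux),z)))
print('obs side front',345/12+200,290/12+180,'top front',365/11+200,575/11+160,'side back',240/12+200,120/12+180)
print(tri((345/12+200,290/12+180),(365/11+200,575/11+160)), C-.025*ux)
"
```

```text
0.17 [229.99479167 209.30741977] [235.287789   214.79390394] [221.0004324  193.71779837]
0.18 [229.3703562  207.13110862] [234.660372   213.99905424] [220.32122587 191.46378233]
0.19 [228.73673985 204.92279983] [234.02334489 213.19202987] [219.63219157 189.17715183]
0.2 [228.09373864 202.6817825 ] [233.37648515 212.37254894] [218.93311464 186.85719385]
obs side front 228.75 204.16666666666666 top front 233.1818181818182 212.27272727272728 side back 220.0 190.0
(array([0.6542797 , 0.33352208, 0.18876201]), np.float64(0.0016488274412416743)) [0.65166757 0.33205378]
```

Emit:
apply_moves([
  {"xyz":[0.0129,0.0117,0],"turn":0.12},
  {"xyz":[0.0129,0.0117,0],"turn":0.12},
  {"xyz":[0.0129,0.0117,0],"turn":0.12},
  {"xyz":[0.0129,0.0117,0],"turn":0.12},
  {"xyz":[0.0129,0.0117,0],"turn":0.12},
  {"xyz":[0.0129,0.0117,0],"turn":0.12},
  {"xyz":[0.0129,0.0117,0],"turn":0.12},
  {"xyz":[0.0129,0.0117,0],"turn":0.12},
  {"xyz":[0.0129,0.0117,0],"turn":0.12},
  {"xyz":[0.0129,0.0117,0],"turn":0.12},
  {"xyz":[0.0129,0.0117,0],"turn":0.12},
  {"xyz":[0.0129,0.0117,0],"turn":0.12},
], claw=-0.06)

```text
clock: 33.3
tcp_pos: [0.6714, 0.3546, 0.4005]
orientation: [0.769, -3.046, -0.003]
contact_force: [0.4, 0.3, 0.7]
grip_width: 0.0452
```

Emit:
apply_moves([
  {"xyz":[0,0,0],"turn":0.11},
  {"xyz":[0,0,0],"turn":0.03},
  {"xyz":[0,0,0],"turn":0},
  {"xyz":[0,0,0],"turn":0},
])

```text
clock: 33.63
tcp_pos: [0.6708, 0.3536, 0.4005]
orientation: [0.969, -2.988, -0.002]
contact_force: [0.2, 0.8, 0.3]
grip_width: 0.0452
```

```bash
python3 -c "
from h import *
st();f=crop('side',160,130,280,230,6,'s22')
"
```

```text
t 33.63 tcp [0.6708 0.3536 0.4005] tooly ang 2.1981 zax [-0.001  0.001 -1.   ] F [0.2 0.8 0.3] w 0.0452 q [-0.04  0.81 -0.97  1.28  0.65  1.38  1.22]
```

View pics/s22.png

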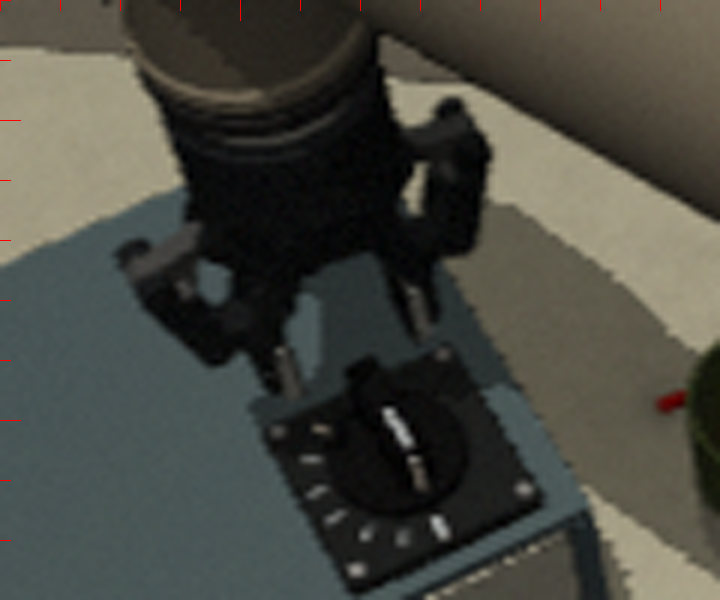

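Emit:
apply_moves([
  {"xyz":[0.001,-0.007,0],"turn":0},
  {"xyz":[0,0,-0.02],"turn":0},
  {"xyz":[0,0,-0.02],"turn":0},
  {"xyz":[0,0,-0.015],"turn":0},
  {"xyz":[0,0,-0.009],"turn":0},
  {"xyz":[0,0,0],"turn":0},
  {"xyz":[0,0,0],"turn":0},
])

```text
clock: 34.27
tcp_pos: [0.6722, 0.3453, 0.3367]
orientation: [0.969, -2.988, -0.0]
contact_force: [0.5, 0.6, 0.6]
grip_width: 0.0453
```

```bash
python3 -c "
from h import *
st();f=crop('side',160,130,280,230,6,'s23')
"
```

```text
t 34.27 tcp [0.6722 0.3453 0.3367] tooly ang 2.1981 zax [-0. -0. -1.] F [0.5 0.6 0.6] w 0.0453 q [-0.03  0.86 -0.95  1.34  0.69  1.29  1.2 ]
```

View pics/s23.png

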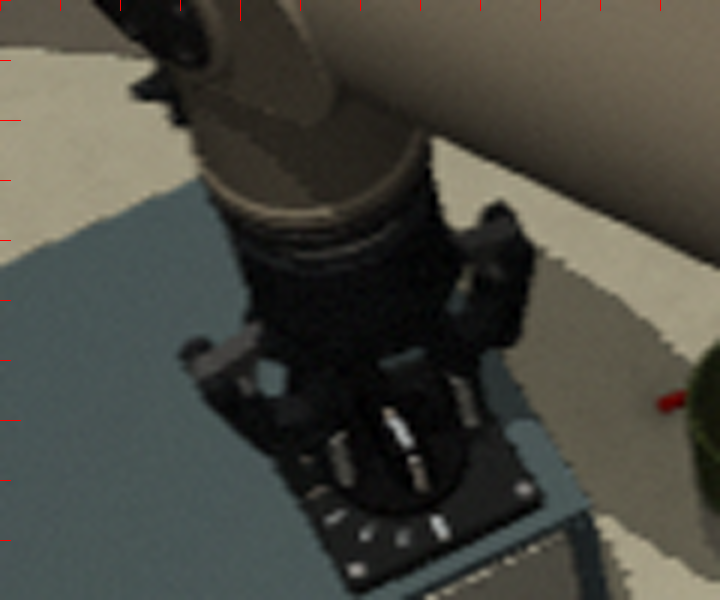

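Emit:
apply_moves([
  {"xyz":[0,0,0],"turn":0},
  {"xyz":[0,0,0],"turn":0},
  {"xyz":[0,0,0],"turn":0},
  {"xyz":[0,0,0],"turn":0},
  {"xyz":[0,0,0],"turn":0},
  {"xyz":[0,0,0],"turn":0},
], claw=0.85, squeeze=60)

```text
clock: 34.82
tcp_pos: [0.6716, 0.3465, 0.3381]
orientation: [-0.971, 2.986, 0.003]
contact_force: [-4.0, 3.5, 5.7]
grip_width: 0.0131
```

Emit:
apply_moves([
  {"xyz":[0,0,0],"turn":-0.07},
  {"xyz":[0,0,0],"turn":-0.07},
  {"xyz":[0,0,0],"turn":-0.07},
  {"xyz":[0,0,0],"turn":-0.07},
  {"xyz":[0,0,0],"turn":-0.07},
  {"xyz":[0,0,0],"turn":-0.07},
  {"xyz":[0,0,0],"turn":-0.07},
  {"xyz":[0,0,0],"turn":-0.07},
  {"xyz":[0,0,0],"turn":-0.07},
  {"xyz":[0,0,0],"turn":-0.07},
  {"xyz":[0,0,0],"turn":-0.07},
  {"xyz":[0,0,0],"turn":-0.07},
])

```text
clock: 35.82
tcp_pos: [0.6712, 0.3476, 0.3382]
orientation: [0.335, 3.124, 0.007]
contact_force: [-2.4, 5.9, 3.2]
grip_width: 0.0127
```

Emit:
apply_moves([
  {"xyz":[0,0,0],"turn":0},
  {"xyz":[0,0,0],"turn":0},
  {"xyz":[0,0,0],"turn":0},
])

```text
clock: 36.07
tcp_pos: [0.6712, 0.3476, 0.3382]
orientation: [0.33, 3.124, 0.007]
contact_force: [-1.5, 5.6, 4.1]
grip_width: 0.0131
```

```bash
python3 -c "
from h import *
o=st();print(o['moment'])
f=crop('side',160,130,280,230,6,'s24')
"
```

```text
t 36.07 tcp [0.6712 0.3476 0.3382] tooly ang 1.3604 zax [ 0.001  0.004 -1.   ] F [-1.5  5.6  4.1] w 0.0131 q [-0.11  0.79 -0.79  1.35  0.57  1.22  0.43]
[0.94020906 0.51944805 0.01018954]
```

View pics/s24.png

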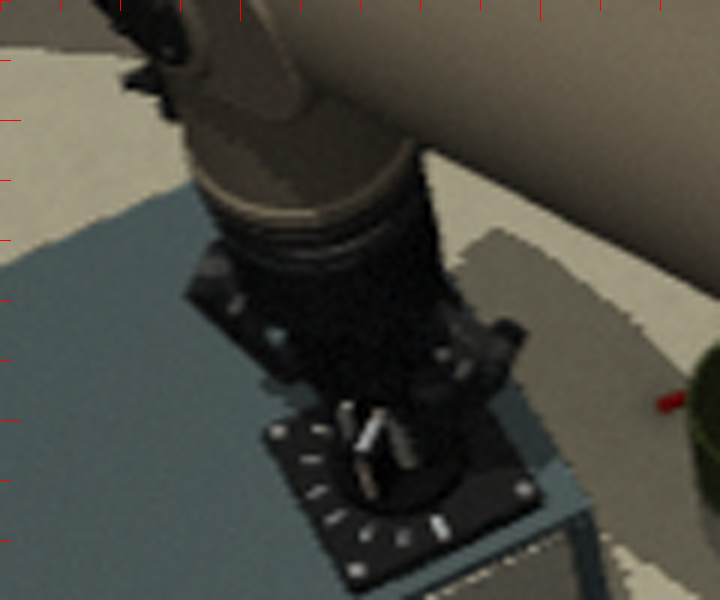

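Emit:
apply_moves([
  {"xyz":[0,0,0],"turn":0},
  {"xyz":[0,0,0],"turn":0},
  {"xyz":[0,0,0],"turn":0},
  {"xyz":[0,0,0],"turn":0},
  {"xyz":[0,0,0],"turn":0},
], claw=0)

```text
clock: 36.53
tcp_pos: [0.6724, 0.3447, 0.3364]
orientation: [0.334, 3.124, -0.001]
contact_force: [-0.1, 0.4, -1.3]
grip_width: 0.0428
```

Emit:
apply_moves([
  {"xyz":[0,0,0.03],"turn":0},
  {"xyz":[0,0,0.03],"turn":0},
  {"xyz":[0,0,0.03],"turn":0},
  {"xyz":[-0.03,-0.02,0],"turn":0},
  {"xyz":[-0.03,-0.03,0],"turn":0},
  {"xyz":[-0.03,-0.03,0],"turn":0},
  {"xyz":[-0.03,-0.03,0],"turn":0},
  {"xyz":[-0.02,-0.03,0],"turn":0},
  {"xyz":[0,-0.03,0],"turn":0},
  {"xyz":[0,-0.03,0],"turn":0},
  {"xyz":[0,-0.03,0],"turn":0},
  {"xyz":[0,0,0],"turn":0},
])

```text
clock: 37.53
tcp_pos: [0.5346, 0.1099, 0.4261]
orientation: [-0.347, -3.122, 0.008]
contact_force: [0.4, -0.6, 0.1]
grip_width: 0.0425
```

Emit:
apply_moves([
  {"xyz":[0,-0.03,0],"turn":0},
  {"xyz":[0,-0.04,0],"turn":0},
  {"xyz":[0,-0.04,0],"turn":0},
  {"xyz":[0,-0.04,0],"turn":0},
  {"xyz":[0,-0.03,0],"turn":0},
  {"xyz":[0,0,0],"turn":0},
  {"xyz":[0,0,0],"turn":0},
])

```text
clock: 38.12
tcp_pos: [0.5337, -0.0654, 0.4265]
orientation: [-0.341, -3.123, 0.001]
contact_force: [-0.3, 0.1, 0.1]
grip_width: 0.0426
```

```bash
python3 -c "
from h import *
st();f=crop('side',120,140,280,290,5,'s25');cv2.imwrite('pics/side25.png',f[:,:,::-1])
g=crop('top',200,160,270,220,11,'t25d');cv2.imwrite('pics/top25.png',g[:,:,::-1]);crop('side',200,180,265,235,12,'s25d',f)
"
```

```text
t 38.12 tcp [ 0.5337 -0.0654  0.4265] tooly ang 1.3533 zax [-0. -0. -1.] F [-0.3  0.1  0.1] w 0.0426 q [ 0.73  0.36 -0.9   1.81  0.31  1.12  1.08]
```

View pics/side25.png

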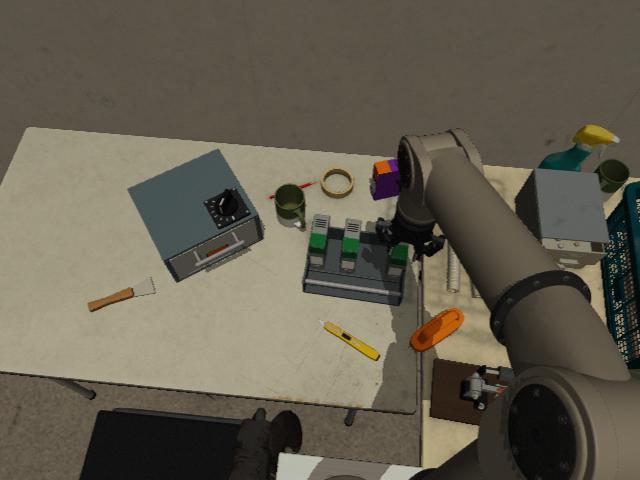

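View pics/top25.png

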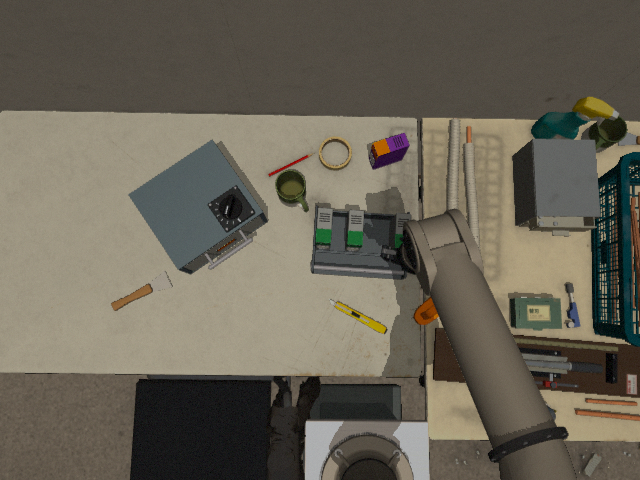

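View pics/s25d.png

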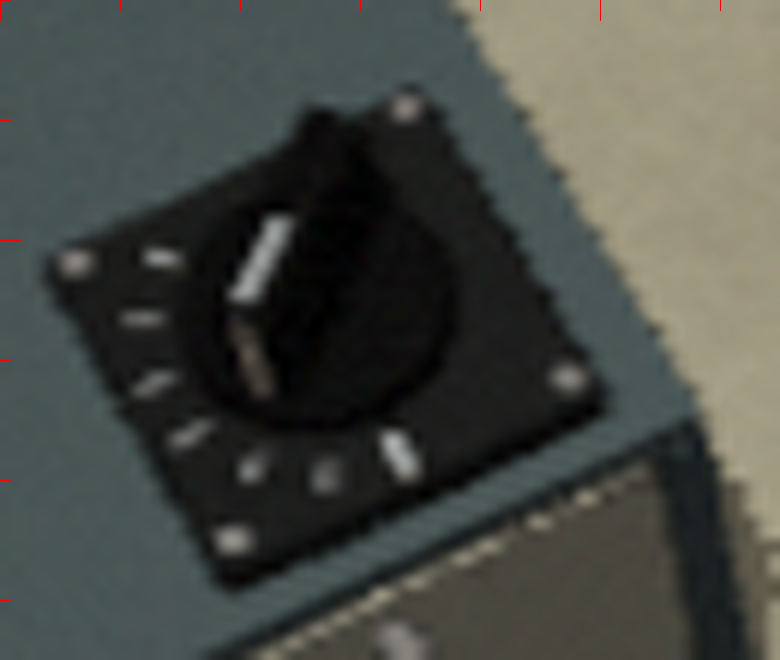

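```bash
python3 -c "
from h import *
f=crop('side',170,215,270,285,8,'s26')
g=crop('top',190,215,270,285,8,'t26'); crop('side',290,200,420,310,6,'s26r',f)
"
```

```text
(no output)
```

View pics/s26.png

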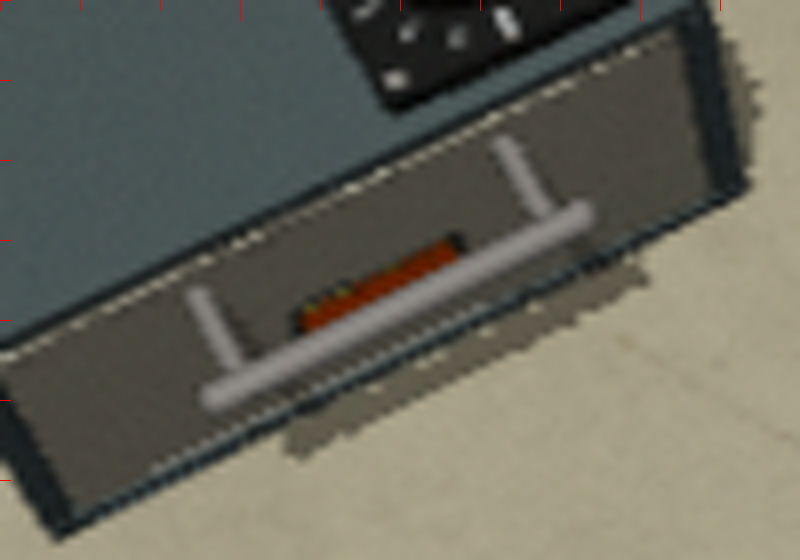

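View pics/t26.png

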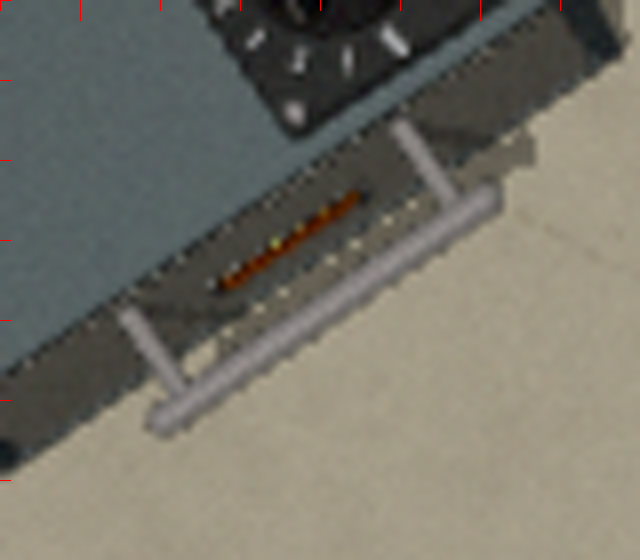

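View pics/s26r.png

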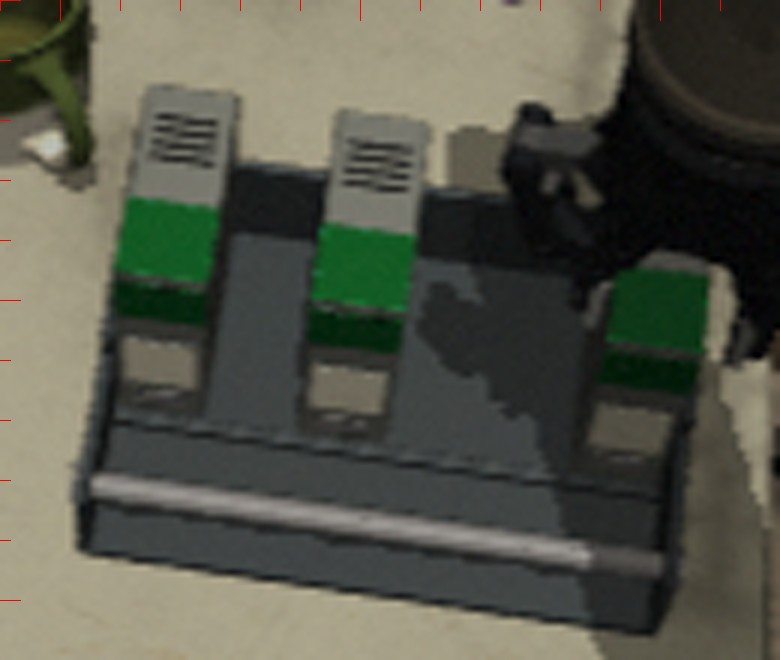

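```bash
python3 -c "
from h import *
s=lambda u,v:(u/8+170,v/8+215)
t=lambda u,v:(u/8+190,v/8+215)
a,b=tri(s(215,397),t(165,418)),tri(s(585,215),t(485,197));m=(a[0]+b[0])/2;print(a,b,m)
ux=np.array((np.cos(.621),np.sin(.621)))
for c in ((.5238,.4711),(.666,.270)): print((np.array(c)-m[:2])@ux)
"
```

```text
(array([0.53003222, 0.39875951, 0.10587283]), np.float64(0.001041741197584567)) (array([0.60118095, 0.30087568, 0.10522937]), np.float64(0.0009241537177726527)) [0.56560658 0.34981759 0.1055511 ]
0.036566845882897304
0.03520789807617043
```

The handle is 35–36 mm in front of the cabinet front, so the drawer is flush, and it had pushed up against a hard stop. Handing in.

```bash
python3 -c "
from h import *
print(r.hand_in())"
```

```text
the job is handed in; nothing more can be done
None
```

I put away both spent cassettes, shut the drawer and turned the dial two clicks clockwise, then handed the job in at about 38 s. No verdict was reported.

**Cassettes:** Only two spent cassettes were in the row, in slots 2 and 4; slot 5 was empty. I hooked and tipped each one, drew it out and laid it on its spine in the drawer. The pictures taken before closing showed both lying flat.

**Last checks:**
- **Drawer:** it met a hard stop at about 23 N. The handle measures 35–36 mm in front of the cabinet's front (35 mm given), so the drawer is flush. The drawer joint itself cannot be read directly.
- **Dial:** the pointer stands at the second mark after the long one. I turned it 0.84 rad, and almost no turning force was left before I let go.
- **Rack and bystanders:** the three green cassettes stand upright in their places; the arm partly hid the right-hand one. The mug, brush and box cutter look unmoved in the pictures; I did not measure them.
- **Arm:** it touches nothing.

**One disagreement:** the drawer started about 2 cm open, although I had taken its starting position as shut. My first push, to that position, left it short, so I pushed again from the front until it stopped.

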